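Sort the row under the rail

TASK

Clear the mixed row that stands under the steel rail: stand the two lidded spice tins in the long tray, the white cup in the round tray, and the spice tin that has lost its lid in the square bin. Set each one down gently and upright, never letting it drop or fall over, and neither knock the rail nor move the sugar pot or the teapot.

Things in the scene. Friction and masses are not known exactly. Their poses are not given: they have to be found in the camera images.
- plank: Short raised pine shelf plank, fixed: 120 (x) x 620 (y) mm, on end panels, top face 90 mm above the worktop, with lips 8 mm high and 8 mm wide on top along both long edges. Origin: on the worktop under its centre; x across, y along. The four things to sort stand on its top face, in any order, in one row along its middle line (within 8 mm), about 110 mm apart.
- rail: Steel rail fixed to the plank, same origin and axes: a bar 12 mm thick along y, straight above the plank's middle line, its centre 320 mm above the worktop, on uprights at y = +-300 mm. It is right above the things to sort and in the way of an upright gripper: reach under it from one long side with the tool leaning 20 to 40 degrees, and bring things out that way.
- tin_a: Round steel spice tin with its lid on: body 50 mm diameter and 70 mm high, above it a lid 52 mm across and 10 mm thick with a small knob 18 mm across and 10 mm high, 90 mm in all. 0.16 kg or so. Origin: centre of its underside; z up its axis.
- tin_b: A second lidded spice tin, the same as tin_a.
- open_tin: Spice tin that has lost its lid: an open-topped round steel tin, 50 mm diameter, 70 mm high, 3 mm wall, 0.1 kg or so. Origin: centre of its underside; z up its axis.
- cup: White ceramic cup without a handle, 64 mm diameter (narrower only in the lowest 14 mm), 64 mm high, open, 0.18 kg or so. Origin: centre of its underside; z up its axis.
- long_tray: Long low pine tray fixed on the worktop, for lidded tins: outside 110 (x) x 230 (y) mm, walls 22 mm high and 6 mm thick, floor 6 mm thick. Origin: centre of its underside, on the worktop; y along its length. Two tins stand side by side in it, for instance at y = +-52 mm.
- round_tray: Round low wooden tray fixed on the worktop, for the cup: 140 mm across outside at the rim, 16 mm high, floor 5 mm thick, 126 mm across inside at the floor. Origin: centre of its underside, on the worktop.
- square_bin: Square wooden bin fixed on the worktop, for tins without a lid: outside 120 x 120 mm, walls 30 mm high and 6 mm thick, floor 6 mm thick. Origin: centre of its underside, on the worktop.
- sugar_pot: Bystander: round stainless sugar pot with its hinged lid shut, 96 mm across, 109 mm high, handle on its +y side out to 72 mm. Loose; origin: centre of its underside.
- teapot: Bystander: clear glass teapot with a steel infuser, 120 mm across, 123 mm high, handle at -y out to 93 mm, spout at +y out to 100 mm. Loose; origin: centre of its underside.

How it is judged:
At the end, for the whole second after the job is handed in: Both lidded tins stand on the floor of the long tray, the cup on the floor of the round tray (within 45 mm of its centre) and the open tin on the floor of the square bin, inside the walls (underside less than 12 mm above the worktop), each upright within 0.15 rad and at rest (under 0.02 m/s) (x of tin_a in the frame of long_tray between -0.034 and 0.034 m and y of tin_a in the frame of long_tray between -0.094 and 0.094 m and z of tin_a in the frame of long_tray between 0 and 0.012 m and x of tin_b in the frame of long_tray between -0.034 and 0.034 m and y of tin_b in the frame of long_tray between -0.094 and 0.094 m and z of tin_b in the frame of long_tray between 0 and 0.012 m and x of open_tin in the frame of square_bin between -0.034 and 0.034 m and y of open_tin in the frame of square_bin between -0.034 and 0.034 m and z of open_tin in the frame of square_bin between 0 and 0.012 m and horizontal distance between cup and round_tray below 0.045 m and z of cup in the frame of round_tray between 0 and 0.012 m and angle between each of tin_a, tin_b, open_tin, cup's own z axis and vertical below 0.15 rad and linear speed of each of tin_a, tin_b, open_tin, cup below 0.02 m/s); the robot touches nothing.
It fails at once if a tin or the cup is dropped (out of the fingers and faster than 0.7 m/s) ((linear speed of tin_a above 0.7 m/s and contact force between the fingers and tin_a below 0.05 N) or (linear speed of tin_b above 0.7 m/s and contact force between the fingers and tin_b below 0.05 N) or (linear speed of open_tin above 0.7 m/s and contact force between the fingers and open_tin below 0.05 N) or (linear speed of cup above 0.7 m/s and contact force between the fingers and cup below 0.05 N)).
It fails at once if a tin or the cup is knocked over (tipped beyond 1 rad) (angle between any of tin_a, tin_b, open_tin, cup's own z axis and vertical above 1 rad).
It fails at once if the rail is knocked (over 10 N) (contact force between rail and anything else above 10 N).
It fails at once if the sugar pot or the teapot is moved over 20 mm (distance of any of sugar_pot, teapot from where it was at the start of the episode above 0.02 m).
It also fails if it takes over 72 s, if anything falls off the work surface, if the arm or the gripper's body presses on something with over 40 N, if the wrist force passes 120 N, or if a joint passes its speed limit or range.

ROBOT

A 7-joint arm with a two-finger parallel gripper is mounted at the origin on the work surface. World frame = base frame: x ahead of the robot, y to its left, z up, the work surface at z = 0. Lengths are in m, angles in rad, forces in N, time in s.
With the tool pointing down it reaches from about 0.4 to 0.75 m from the base axis. Payload 19.5 kg.
Tool frame: the origin (TCP) lies on the centre line of the jaws, within the pads' length; the fingertips stand 19 mm ahead of it and the grasp point (between the pads) is the TCP; z points along the fingers, y is the line along which they close (so a half turn about z gives the same grasp; the last joint's range is limited). The gripper opens to 85 mm and grips with 20 to 120 N. Pads are 22 mm wide; open, the fingers measure 114 mm over their backs; the gripper's body (76 mm by 85 mm) begins 54 mm behind the grasp point. The pads swing forward as they close: fully open they stand 13 mm farther back than shut.
Start: joints at [1.113, 0.707, -0.028, 1.485, 0.022, 0.951, -0.075], TCP at [0.232, -0.526, 0.25] pointing down, gripper open.
Joint ranges: [-2.71, 2.71], [-0.32, 2.16], [-1.57, 1.52], [0, 2.45], [-1.46, 4.6], [0, 2.02], [-2.83, 2.83]. Speed limits (rad/s): [1.89, 1.89, 2.57, 2.57, 3.01, 3.01, 3.01].

INTERFACE

Orientations are given as a unit quaternion [w, x, y, z].
In Python, from plant import state, grab_frame, get_calibration, sign_off gives the robot as it stands.
- The arm moves only by the shell command python3 -m handwheel 'ROWS' [OPENING] [FORCE]. ROWS is JSON, a list of rows, each an object of numbers: "tx", "ty", "tz": the shift along the world's x, y, z normalised to -1 to 1, where 1 is 250 mm; "rx", "ry", "rz": the turn, a rotation vector about the world's x, y, z normalised to -1 to 1, where 1 is pi/4 rad. A call has 1 to 20 rows; each row is the pose to reach, as a shift and turn from the pose commanded when the call began; what a row does not reach only later rows make up. A row lasts 1/10 s, in which the tool goes at most 50 mm and 8.59 degrees, less where a joint would pass 70% of its speed; a pose out of reach is approached as far as the arm can. A call with a number of a shift or a turn outside -1 to 1 is refused whole. A call with a gripper value outside its range is refused whole. OPENING is the opening, from -1 (shut) to 1 (fully open), set as the call begins (- or left out, the last holds). The fingers move at their own pace and stop on an object; FORCE is the grip in N (left out, the last holds). Time passes only in rows, so rows that repeat a pose let the fingers close. It gives the time, the measured TCP pose, the force, the opening and the grip force at its end, in the units of the state.
- state(): the state, without advancing time (a new reading comes with each control period).
- grab_frame(name): name is "side" or "top" or "wrist"; returns the picture (420x560x3 uint8, red, green, blue); there is no depth.
- get_calibration(name): a dict with "fx", "fy", "cx", "cy" (pixels), "origin" and "orientation" of the camera in the world. Camera axes: x right, y up, looking along -z (the intrinsics and any distortion apply to the point x, -y, -z); pixel columns grow to the right and rows downward; lengths in m; the calibration is good to about 2 mm. A picture is of the moment at which its call begins: read the wrist's pose just before it. get_calibration takes no time and is no camera call; for the wrist camera it gives the pose at the moment of the call.
- sign_off(): hands the job in; it is judged then, once.
The state is a dict: "time_s": time; "joint_positions": joint angles; "joint_vel": joint speeds; "joint_efforts": joint torques, N m; "tcp_pos": TCP position; "tool_rot": TCP orientation; "contact_force": force on the tool from outside, world axes, zero at the start; "ft_torque": the same for the moment, N m; "grip_width": finger opening in m; "grip_force": force on a finger pad.
Only numpy, scipy, OpenCV 4.12 (cv2) and the standard library are available. Lean on these libraries where they do the work, as an engineer would, in place of code of your own. Each camera call takes 0.05 s, during which the arm holds its last target. There are 200 camera calls.

## Working session

There is one attempt and no reset: what is moved stays moved. The work goes in short steps, Python scripts to look and compute and a shell command to move; the robot and the scene stay as the last step left them, time stands still between calls to the robot, and variables do not carry over. Pictures are saved under pics/ and viewed, at most 10 in all, crops included, and the job is handed in when it is done.

```bash
mkdir -p pics; ls
python3 - <<'E'
from plant import *
import cv2,numpy as np
for n in("top","side"):
    c=get_calibration(n);print(n,c)
    f=grab_frame(n);cv2.imwrite(f'pics/{n}0.png',f[:,:,::-1])
s=state();print(s['time_s'],s['tcp_pos'],s['tool_rot'],s['grip_width'])
E
```

```text
pics
top {'fx': 491.3173752170037, 'fy': 491.3173752170037, 'cx': 281.58781789757296, 'cy': 210.23696608348774, 'origin': array([ 0.4408727 , -0.02964154,  1.81534607]), 'orientation': array([ 0.70925978,  0.01529172, -0.01558525, -0.70460899])}
side {'fx': 414.6288855790325, 'fy': 414.6288855790325, 'cx': 278.2283085784435, 'cy': 220.22186554455632, 'origin': array([-0.01945828,  0.91150078,  0.71783147]), 'orientation': array([-0.21224931, -0.12874282,  0.47202862,  0.84591046])}
0.1 [ 0.23216437 -0.52580973  0.24990041] [-4.68449384e-04  9.78473567e-01  2.06371623e-01 -1.12056770e-04] 0.08536807433878715
```

View pics/top0.png

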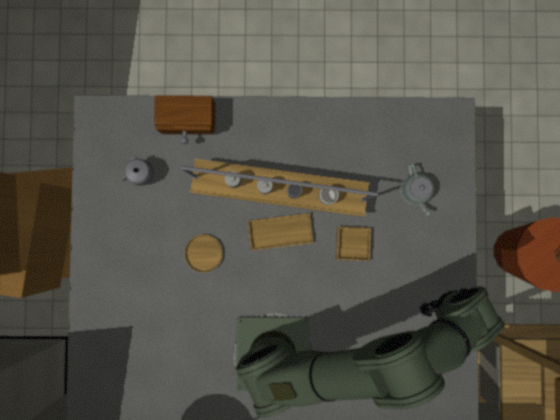

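View pics/side0.png

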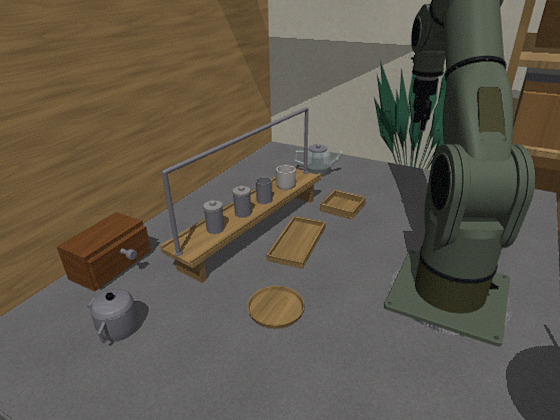

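```bash
cat > h.py <<'E'
from plant import *
import cv2,numpy as np
from scipy.spatial.transform import Rotation as R
def rot(q): return R.from_quat(np.roll(q,-1)).as_matrix()
def cast(c,uv,z):
    uv=np.atleast_2d(np.asarray(uv,float))
    d=np.c_[(uv[:,0]-c['cx'])/c['fx'],-(uv[:,1]-c['cy'])/c['fy'],-np.ones(len(uv))]@rot(c['orientation']).T
    o=np.asarray(c['origin']);return o+d*((z-o[2])/d[:,2])[:,None]
def proj(c,P):
    p=(np.atleast_2d(P)-c['origin'])@rot(c['orientation'])
    return np.c_[c['cx']+c['fx']*p[:,0]/-p[:,2],c['cy']-c['fy']*p[:,1]/-p[:,2]]
E
python3 - <<'E'
from h import *
c=get_calibration('top');im=cv2.imread('pics/top0.png')
hsv=cv2.cvtColor(im,cv2.COLOR_BGR2HSV)
m=cv2.inRange(hsv,(8,70,60),(30,255,255));m=cv2.morphologyEx(m,cv2.MORPH_CLOSE,np.ones((3,3)))
for k in cv2.findContours(m,cv2.RETR_EXTERNAL,cv2.CHAIN_APPROX_NONE)[0]:
    a=cv2.contourArea(k);r=cv2.minAreaRect(k)
    if a<500 or not(180<r[0][0]<400 and 140<r[0][1]<280): continue
    z=.03 if r[0][1]>200 else .098
    b=cast(c,cv2.boxPoints(r),z)[:,:2]
    e=b[1]-b[0];f=b[2]-b[1];print(a,r[0],'centre',b.mean(0).round(4),'sides',np.linalg.norm(e).round(3),np.linalg.norm(f).round(3),'dirs',np.degrees(np.arctan2(e[1],e[0])).round(1),np.degrees(np.arctan2(f[1],f[0])).round(1))
A=cv2.resize(im[145:215,185:385],None,fx=4,fy=4,interpolation=cv2.INTER_CUBIC)
s=cv2.imread('pics/side0.png')[150:270,160:340]
B=cv2.resize(s,None,fx=800/180*.6,fy=800/180*.6,interpolation=cv2.INTER_CUBIC)
o=np.zeros((600,800,3),np.uint8);o[:280]=A;o[280:280+B.shape[0],:B.shape[1]]=B[:320]
cv2.imwrite('pics/z1.png',o);print(B.shape)
E
```

```text
1107.5 (203.75001525878906, 252.75001525878906) centre [0.363  0.2509] sides 0.138 0.136 dirs -44.4 -134.4
1103.0 (353.4376525878906, 243.24688720703125) centre [ 0.4009 -0.2915] sides 0.122 0.126 dirs -2.8 -92.5
1856.5 (280.2662048339844, 231.26278686523438) centre [ 0.4425 -0.0259] sides 0.231 0.112 dirs -82.9 -173.1
2869.5 (278.5349426269531, 193.60281372070312) centre [ 0.5743 -0.0187] sides 0.079 0.621 dirs -7.0 -97.5
1452.5 (281.20770263671875, 174.122802734375) centre [ 0.6428 -0.0276] sides 0.035 0.621 dirs -7.0 -97.5
(320, 480, 3)
```

View pics/z1.png

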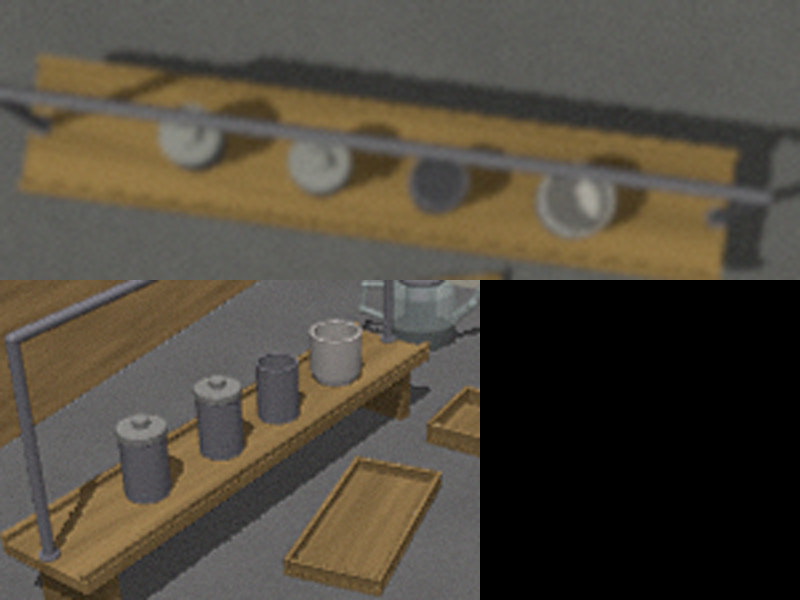

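```bash
cat >> h.py <<'E'
YAW=-7.4
def lean_rv(q,L,yaw=YAW):
    """normalised turn from tool rot q to the pose leaning L deg toward yaw, jaw closing across"""
    yp=np.array([-np.sin(np.radians(yaw)),np.cos(np.radians(yaw)),0])
    z=np.array([np.sin(np.radians(L))*np.cos(np.radians(yaw)),np.sin(np.radians(L))*np.sin(np.radians(yaw)),-np.cos(np.radians(L))])
    best=None
    for s in(1,-1):
        y=s*yp;T=np.c_[np.cross(y,z),y,z]
        rv=R.from_matrix(T@rot(q).T).as_rotvec()
        if best is None or np.linalg.norm(rv)<np.linalg.norm(best): best=rv
    return best/(np.pi/4)
E
python3 - <<'E'
from h import *
t=get_calibration('top');s=get_calibration('side')
T=[(191,139),(320,163),(440,181),(577,199)]
S=[(142,428),(218,388),(278,362),(336,332)]
Z=[.17,.17,.16,.154]
P=[]
for a,b,z in zip(T,S,Z):
    p=cast(t,[(185+(a[0]+.5)/4-.5,145+(a[1]+.5)/4-.5)],z)[0];q=cast(s,[(160+(b[0]+.5)/2.667-.5,150+(b[1]-280+.5)/2.667-.5)],z)[0]
    P.append((p+q)[:2]/2);print(p[:2].round(4),q[:2].round(4))
P=np.array(P);print(np.polyfit(P[:,1],P[:,0],1),np.degrees(np.arctan(np.polyfit(P[:,1],P[:,0],1)[0])))
im=cv2.imread('pics/top0.png');hsv=cv2.cvtColor(im,cv2.COLOR_BGR2HSV)
m=cv2.inRange(hsv,(8,70,60),(30,255,255));m[210:]=0;m[:157]=0;m[:,:180]=0;m[:,380:]=0
r=cv2.minAreaRect(cv2.findNonZero(m));b=cast(t,cv2.boxPoints(r),.095)[:,:2];print('plank',b.mean(0),r)
# objects along plank axes
st=state();print(lean_rv(st['tool_rot'],30).round(3))
xp=np.array([np.cos(np.radians(YAW)),np.sin(np.radians(YAW))])
for p in P: print(p.round(4),'pre100',(p-.1*xp).round(4))
print('xp',xp)
E
```

```text
[0.6155 0.136 ] [0.6153 0.1417]
[0.596  0.0274] [0.5946 0.0322]
[ 0.5824 -0.0737] [ 0.5797 -0.0699]
[ 0.5683 -0.19  ] [ 0.5649 -0.1846]
[0.14856097 0.59294273] 8.450112574201182
plank [ 0.59798887 -0.02178277] ((279.4520263671875, 186.95355224609375), (176.9467315673828, 35.74971008300781), 7.83926248550415)
[ 0.095 -0.668 -0.678]
[0.6154 0.1388] pre100 [0.5162 0.1517]
[0.5953 0.0298] pre100 [0.4961 0.0427]
[ 0.581  -0.0718] pre100 [ 0.4818 -0.0589]
[ 0.5666 -0.1873] pre100 [ 0.4675 -0.1744]
xp [ 0.99167116 -0.1287956 ]
```

```bash
python3 -m handwheel '[{"tx":0.6,"ty":1,"rx":0.095,"ry":-0.668,"rz":-0.678},{"tx":0.6,"ty":1,"rx":0.095,"ry":-0.668,"rz":-0.678},{"tx":0.6,"ty":1,"rx":0.095,"ry":-0.668,"rz":-0.678},{"tx":0.6,"ty":1,"rx":0.095,"ry":-0.668,"rz":-0.678},{"tx":0.6,"ty":1,"rx":0.095,"ry":-0.668,"rz":-0.678},{"tx":0.6,"ty":1,"rx":0.095,"ry":-0.668,"rz":-0.678},{"tx":0.6,"ty":1,"rx":0.095,"ry":-0.668,"rz":-0.678},{"tx":0.6,"ty":1,"rx":0.095,"ry":-0.668,"rz":-0.678},{"tx":0.6,"ty":1,"rx":0.095,"ry":-0.668,"rz":-0.678}]' 1 30
```

```text
invalid input
```

```bash
python3 -m handwheel '[{"tx":0.6,"ty":1,"tz":0,"rx":0.095,"ry":-0.668,"rz":-0.678},{"tx":0.6,"ty":1,"tz":0,"rx":0.095,"ry":-0.668,"rz":-0.678},{"tx":0.6,"ty":1,"tz":0,"rx":0.095,"ry":-0.668,"rz":-0.678},{"tx":0.6,"ty":1,"tz":0,"rx":0.095,"ry":-0.668,"rz":-0.678},{"tx":0.6,"ty":1,"tz":0,"rx":0.095,"ry":-0.668,"rz":-0.678},{"tx":0.6,"ty":1,"tz":0,"rx":0.095,"ry":-0.668,"rz":-0.678},{"tx":0.6,"ty":1,"tz":0,"rx":0.095,"ry":-0.668,"rz":-0.678},{"tx":0.6,"ty":1,"tz":0,"rx":0.095,"ry":-0.668,"rz":-0.678}]' 1 30
```

```text
time_s: 0.9
tcp_pos: [0.3843, -0.2787, 0.2576]
tool_rot: [0.014, 0.965, -0.061, 0.254]
contact_force: [-0.1, -0.9, 0.1]
grip_width: 0.0854
grip_force: 0.0
```

```bash
python3 -m handwheel '[{"tx":0.22,"ty":0.42,"tz":-0.3,"rx":0,"ry":0,"rz":0},{"tx":0.22,"ty":0.42,"tz":-0.3,"rx":0,"ry":0,"rz":0},{"tx":0.22,"ty":0.42,"tz":-0.3,"rx":0,"ry":0,"rz":0},{"tx":0.22,"ty":0.42,"tz":-0.3,"rx":0,"ry":0,"rz":0},{"tx":0.22,"ty":0.42,"tz":-0.3,"rx":0,"ry":0,"rz":0},{"tx":0.22,"ty":0.42,"tz":-0.3,"rx":0,"ry":0,"rz":0}]'
python3 - <<'E'
from h import *
c=get_calibration('wrist');f=grab_frame('wrist');cv2.imwrite('pics/w1.png',f[:,:,::-1]);np.save('w1.npy',c,allow_pickle=True)
s=state();print(s['tcp_pos'],c);print(proj(c,[[.5666,-.1873,.154],[.581,-.0718,.16],[.598-.3*.13-.0,-.022-.297,.32],[.598+.3*.13,.275,.32]]))
print(lean_rv(s['tool_rot'],30))
E
```

```text
time_s: 1.5
tcp_pos: [0.4634, -0.1961, 0.2348]
tool_rot: [0.001, 0.972, -0.062, 0.225]
contact_force: [0.3, -1.0, 0.1]
grip_width: 0.0854
grip_force: 0.0
[ 0.46315723 -0.1964761   0.23484341] {'fx': 320.5257378177152, 'fy': 320.5257378177152, 'cx': 282.6459590060531, 'cy': 209.73134498966493, 'origin': array([ 0.47726656, -0.20104394,  0.37698792]), 'orientation': array([-0.66067398, -0.06033911,  0.049221  ,  0.74662331])}
[[  256.98982655   138.90946809]
 [   95.1777604    136.71115064]
 [  793.2538713   -193.39205542]
 [-1586.75538947  -132.53365611]]
[-0.04418771 -0.08411709 -0.01012897]
```

View pics/w1.png

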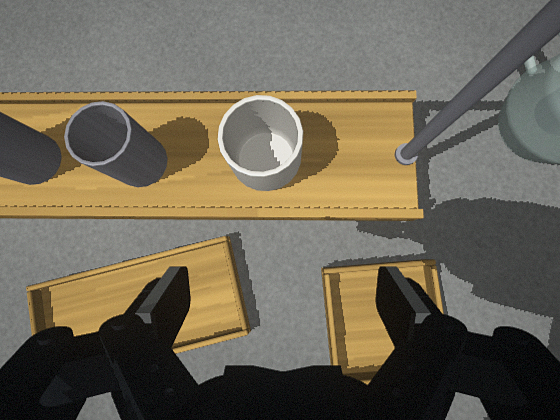

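Run:
```python
from h import *
s=state();print(s['joint_positions'].round(3) if hasattr(s['joint_positions'],'round') else s['joint_positions'],s['tcp_pos'],s['joint_vel'])
# cup rim in w1, plane z=.154
c=np.load('w1.npy',allow_pickle=True).item()
print('cup',cast(c,[(260.5,138)],.154),'open',cast(c,[(98.5,135)],.16))
print('plank near/far edge', cast(c,[(422,214),(415,93),(0,207),(0,93)],.098))
```

```text
[ 5.950e-01  5.420e-01 -2.710e-01  2.182e+00 -1.456e+00  1.000e-03
  1.480e-01] [ 0.46315723 -0.1964761   0.23484341] [ 0.03420211 -0.00820184 -0.00903033  0.00547957 -0.00035061 -0.00085977
  0.02471064]
cup [[ 0.56695968 -0.18992517  0.154     ]] open [[ 0.58198593 -0.07425435  0.16      ]]
plank near/far edge [[ 0.50236117 -0.31914     0.098     ]
 [ 0.61427739 -0.3336941   0.098     ]
 [ 0.5551033   0.05362222  0.098     ]
 [ 0.66669434  0.05555181  0.098     ]]
```

Run:
```python
from h import *
f=grab_frame('side')[:,:,::-1];c=get_calibration('wrist');S=get_calibration('side')
s=state();u=proj(S,[c['origin'],s['tcp_pos']]);print(u)
x,y=u[1].astype(int)
o=cv2.resize(f[max(0,y-150):y+50,x-80:x+120],None,fx=3,fy=3,interpolation=cv2.INTER_CUBIC);cv2.imwrite('pics/s2.png',o);print(x-80,max(0,y-150))
```

```text
[[314.45699091 102.64081313]
 [316.60906518 149.74752164]]
236 0
```

View pics/s2.png

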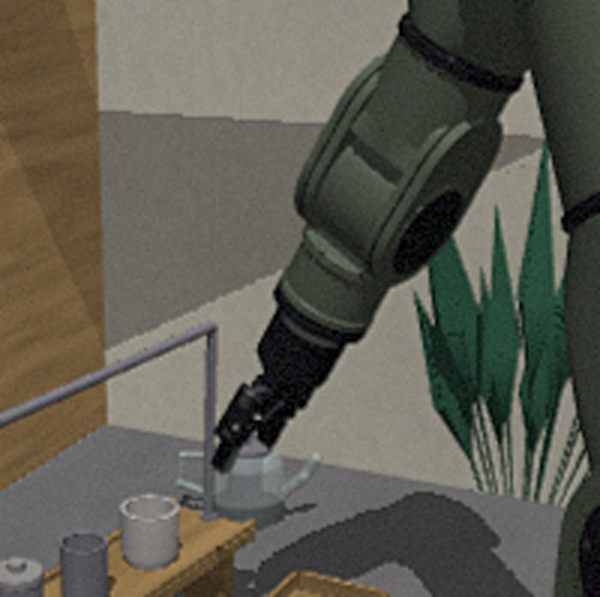

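```bash
sed -i 's/YAW=-7.4/YAW=-8/' h.py; python3 -m handwheel '[{"tx":0.18,"ty":0.06,"tz":-0.03,"rx":-0.044,"ry":-0.084,"rz":-0.023},{"tx":0.18,"ty":0.06,"tz":-0.03,"rx":-0.044,"ry":-0.084,"rz":-0.023},{"tx":0.18,"ty":0.06,"tz":-0.03,"rx":-0.044,"ry":-0.084,"rz":-0.023},{"tx":0.18,"ty":0.06,"tz":-0.03,"rx":-0.044,"ry":-0.084,"rz":-0.023}]'
cat > m.py <<'E'
import sys
from h import *
# m.py x y z [L yaw]: what remains to that pose, in move units
a=[float(v) for v in sys.argv[1:]];s=state()
L,yaw=(a[3:]+[30,-8])[:2] if len(a)<5 else a[3:5]
Z=rot(s['tool_rot'])[:,2]
print('t',round(s['time_s'],1),'lean',np.degrees(np.arccos(-Z[2])).round(1),'leanyaw',np.degrees(np.arctan2(Z[1],Z[0])).round(1),'tcp',np.round(s['tcp_pos'],4),'j',np.round(s['joint_positions'],2))
print('shift',((np.array(a[:3])-s['tcp_pos'])/.25).round(3),'turn',lean_rv(s['tool_rot'],L,yaw).round(3))
E
python3 m.py .5076 -.181 .226
```

```text
time_s: 2.0
tcp_pos: [0.5152, -0.1875, 0.2419]
tool_rot: [0.015, 0.967, -0.066, 0.247]
contact_force: [-0.5, -1.1, -1.0]
grip_width: 0.0852
grip_force: 0.0
t 2.0 lean 28.7 leanyaw -7.3 tcp [ 0.5152 -0.1875  0.2419] j [ 0.45  0.56 -0.18  2.09 -1.46  0.    0.08]
shift [-0.03   0.026 -0.064] turn [-0.009 -0.029 -0.006]
```

```bash
cat > kin.py <<'E'
from h import *
from scipy.optimize import least_squares
import itertools
D=[([1.113,.707,-.028,1.485,.022,.951,-.075],[.232,-.526,.25],[-4.68449384e-04,9.78473567e-01,2.06371623e-01,-1.12e-04]),
([.595,.542,-.271,2.182,-1.456,.001,.148],[.46316,-.19648,.23484],None)]
def rots(j,s):
    A=[R.identity()];ax='zyzyzyz'
    for k in range(7): A.append(A[-1]*R.from_euler(ax[k],s[k]*j[k]))
    return A
def fk(j,s,p):
    A=rots(j,s);z=np.array([0,0,1.])
    return np.array([0,0,p[0]])+p[1]*A[2].apply(z)+p[2]*A[4].apply(z)+p[3]*A[6].apply(z)+A[2].apply([p[4],0,0])+A[4].apply([p[5],0,0]), A[7]
if __name__=='__main__':
    s=state();D[1]=(D[1][0],D[1][1],[.001,.972,-.062,.225]);D.append((list(s['joint_positions']),s['tcp_pos'],s['tool_rot']))
    res=[]
    for sg in itertools.product((1,-1),repeat=4):
        S=[sg[0],1,sg[1],1,sg[2],1,sg[3]]
        f=lambda p:np.concatenate([fk(j,S,p)[0]-x for j,x,q in D])
        r=least_squares(f,[.35,.4,.4,.3,0,0])
        O=[rots(j,S)[7].inv()*R.from_matrix(rot(np.array(q)/np.linalg.norm(q))) for j,x,q in D]
        e=max((O[0].inv()*o).magnitude() for o in O)
        res.append((e,np.abs(r.fun).max(),S,r.x.round(4),O[0].as_rotvec().round(3)))
    res.sort(key=lambda t:t[0])
    for t in res[:4]: print(*t)
E
python3 kin.py
```

```text
0.0026138246768804257 0.01661883683902951 [-1, 1, -1, 1, -1, 1, -1] [-2.2469  2.1396 -0.1685  0.3196 -1.1916 -0.3906] [ 0.    -0.     1.572]
0.4485171077518293 0.01661883683902951 [-1, 1, -1, 1, -1, 1, 1] [-2.2469  2.1396 -0.1685  0.3196 -1.1916 -0.3906] [ 0.    -0.     1.722]
0.5124656571211099 0.0484599926833095 [-1, 1, 1, 1, -1, 1, -1] [-4.8225  3.3892 -0.811  -0.0996 -1.9079 -0.8341] [-0.027  0.029  1.529]
0.8411401274300762 0.0484599926833095 [-1, 1, 1, 1, -1, 1, 1] [-4.8225  3.3892 -0.811  -0.0996 -1.9079 -0.8341] [-0.03   0.028  1.679]
```

```bash
cat > kin2.py <<'E'
from kin import *
S=[-1,1,-1,1,-1,1,-1]
def fk2(j,p):
    A=rots(j,S)
    return np.array([0,0,p[0]])+A[2].apply([p[4],p[6],p[1]])+A[4].apply([p[5],p[7],p[2]])+A[6].apply([p[8],p[9],p[3]]), A[7]*R.from_euler('z',1.5708)
try: PAR=np.load('par.npy')
except Exception: PAR=None
def fit(D):
    p0=np.array([.35,.42,.4,.3]+[0]*6)
    w=np.array([.03]*4+[.03]*6)
    r=least_squares(lambda p:np.concatenate([fk2(j,p)[0]-x for j,x in D]+[(p-p0)*w]),p0)
    print(r.x.round(3),np.array([np.linalg.norm(fk2(j,r.x)[0]-x) for j,x in D]).round(4));np.save('par.npy',r.x)
LO=np.array([-2.71,-.32,-1.57,0,-1.46,0,-2.83]);HI=np.array([2.71,2.16,1.52,2.45,4.6,2.02,2.83])
def target(pos,L,yaw,s):
    yw=np.radians(yaw);L=np.radians(L);y=s*np.array([-np.sin(yw),np.cos(yw),0]);z=np.array([np.sin(L)*np.cos(yw),np.sin(L)*np.sin(yw),-np.cos(L)])
    return R.from_matrix(np.c_[np.cross(y,z),y,z])
def ik(pos,T,j0,reg=.03):
    def f(j):
        x,r=fk2(j,PAR);return np.concatenate([(x-pos)*10,(r*T.inv()).as_rotvec()*3,reg*(j-j0)])
    m=.03
    r=least_squares(f,np.clip(j0,LO+2*m,HI-2*m),bounds=(LO+m,HI-m));x,o=fk2(r.x,PAR)
    return r.x,np.linalg.norm(x-pos),np.degrees((o*T.inv()).magnitude())
E
python3 - <<'E'
from kin2 import *
s=state()
fit([(D[0][0],np.array(D[0][1])),(D[1][0],np.array(D[1][1])),(s['joint_positions'],s['tcp_pos'])])
E
python3 - <<'E'
from kin2 import *
j0=state()['joint_positions']
P={'cup':(.567,-.189,.122),'open':(.582,-.073,.13),'t2':(.595,.03,.13),'t1':(.6155,.139,.13),'rt':(.363,.251,.045),'la':(.436,-.08,.05),'lb':(.449,.03,.05),'bin':(.401,-.2915,.05)}
print(np.round(PAR,3))
for n,p in P.items():
    out=[]
    for L in (25,30,35):
      for yaw in range(-90,91,15) if n in('rt','la','lb','bin') else (-38,-23,-8,7,22):
        for s in(-1,1):
          for g in (0,1.6,3.1):
            ini=j0.copy();ini[4]=g;ini[5]=.4
            j,e,a=ik(np.array(p),target(p,L,yaw,s),ini)
            if e<.003 and a<1: out.append((L,yaw,s,tuple(j.round(2))))
    print(n,len(out))
    seen=set()
    for o in out:
        if o[:3] in seen or o[0]!=30: continue
        seen.add(o[:3]);print('  ',o)
E
```

```text
[ 0.383  0.478  0.328  0.27   0.028  0.021 -0.016 -0.03   0.012  0.014] [0.0002 0.0003 0.0005]
[ 0.383  0.478  0.328  0.27   0.028  0.021 -0.016 -0.03   0.012  0.014]
cup 70
   (30, -38, -1, (np.float64(-0.09), np.float64(0.91), np.float64(0.3), np.float64(1.96), np.float64(2.76), np.float64(0.16), np.float64(1.34)))
   (30, -38, 1, (np.float64(0.37), np.float64(0.89), np.float64(-0.43), np.float64(1.88), np.float64(1.74), np.float64(0.57), np.float64(-0.54)))
   (30, -23, -1, (np.float64(0.09), np.float64(0.88), np.float64(0.11), np.float64(2.0), np.float64(2.96), np.float64(0.24), np.float64(1.5)))
   (30, -23, 1, (np.float64(0.56), np.float64(0.93), np.float64(-0.63), np.float64(1.91), np.float64(1.88), np.float64(0.57), np.float64(-0.3)))
   (30, -8, -1, (np.float64(0.14), np.float64(0.89), np.float64(0.21), np.float64(2.01), np.float64(3.77), np.float64(0.35), np.float64(1.0)))
   (30, -8, 1, (np.float64(0.69), np.float64(0.95), np.float64(-0.72), np.float64(1.9), np.float64(1.88), np.float64(0.47), np.float64(0.03)))
   (30, 7, -1, (np.float64(0.33), np.float64(0.88), np.float6
[... 18982 characters left out ...]
oat64(0.22), np.float64(1.6), np.float64(1.27), np.float64(1.73), np.float64(4.57), np.float64(1.8), np.float64(-1.69)))
   (30, 75, -1, (np.float64(1.03), np.float64(1.12), np.float64(-0.42), np.float64(1.56), np.float64(-0.1), np.float64(0.77), np.float64(0.61)))
   (30, 75, 1, (np.float64(0.21), np.float64(1.71), np.float64(1.43), np.float64(1.61), np.float64(4.57), np.float64(1.96), np.float64(-1.56)))
   (30, 90, -1, (np.float64(0.97), np.float64(1.14), np.float64(-0.38), np.float64(1.46), np.float64(-0.04), np.float64(0.93), np.float64(0.76)))
   (30, 90, 1, (np.float64(0.62), np.float64(1.14), np.float64(0.27), np.float64(1.52), np.float64(-0.72), np.float64(1.05), np.float64(-1.82)))
```

```bash
cat > sim.py <<'E'
from kin2 import *
from scipy.spatial.transform import Slerp
def path(j,x0,T0,wps,verbose=True):
    """chain local IK along straight segments; wps: (pos,Rotation)"""
    bad=0
    for pos,T in wps:
        pos=np.array(pos,float);d=(T*T0.inv()).as_rotvec();n=int(max(np.linalg.norm(pos-x0)/.02,np.degrees(np.linalg.norm(d))/4,1))+1
        mj=0
        for k in range(1,n+1):
            f=k/n;jn,e,a=ik(x0+(pos-x0)*f,R.from_rotvec(d*f)*T0,j,.03);mj=max(mj,np.abs(jn-j).max());j=jn;bad=max(bad,e*1000,a)
        x0,T0=pos,T
        if verbose: print(np.round(pos,3),'j',j.round(2),'err',round(e*1000,1),round(a,1),'maxstep',mj.round(2))
    return j,bad
V=lambda p,yaw,s,L=0:(p,target(p,L,yaw,s))
E
python3 - <<'E'
from sim import *
s=state();j=np.array(s['joint_positions']);x=np.array(s['tcp_pos']);T=R.from_matrix(rot(s['tool_rot']))
for p in [(.42,-.1,.28),(.45,-.2,.28),(.45,0,.28)]:
  for vy in (-90,-120):
    print(p,vy);path(j,x,T,[V(p,-8,-1,0.01),V(p,vy+90-180,-1,.01),V(p,vy,1,.01),V(p,-90,1,30),V(p,-60,1,30),V(p,-30,1,30),V(p,-8,1,30),V((.508,-.18,.226),-8,1,30),V((.567,-.189,.122),-8,1,30)])
E
```

```text
(0.42, -0.1, 0.28) -90
[ 0.42 -0.1   0.28] j [-0.37  0.59  0.87  1.97 -0.6   0.86 -0.89] err 0.0 0.0 maxstep 0.42
[ 0.42 -0.1   0.28] j [-0.43  1.01  1.49  2.24 -1.35  1.25 -2.8 ] err 57.3 13.8 maxstep 0.06
[ 0.42 -0.1   0.28] j [ 0.4   1.37  1.49  2.42 -1.29  1.99 -2.8 ] err 204.1 52.5 maxstep 0.05
[ 0.42 -0.1   0.28] j [ 0.31  1.01  1.49  2.42 -1.43  1.62 -2.8 ] err 220.2 58.0 maxstep 0.06
[ 0.42 -0.1   0.28] j [ 0.01  0.85  1.49  2.42 -1.43  1.38 -2.8 ] err 155.2 39.9 maxstep 0.04
[ 0.42 -0.1   0.28] j [-0.28  0.73  1.49  2.42 -1.43  1.17 -2.8 ] err 95.4 21.4 maxstep 0.04
[ 0.42 -0.1   0.28] j [-0.44  0.75  1.49  2.35 -1.43  1.13 -2.8 ] err 50.7 10.0 maxstep 0.04
[ 0.508 -0.18   0.226] j [ 0.75  0.64 -0.43  2.08 -1.43  0.03 -2.8 ] err 30.1 10.5 maxstep 1.47
[ 0.567 -0.189  0.122] j [ 0.64  0.9  -0.34  1.86 -1.43  0.03 -2.8 ] err 27.8 11.0 maxstep 0.04
(0.42, -0.1, 0.28) -120
[ 0.42 -0.1   0.28] j [-0.37  0.59  0.87  1.97 -0.6   0.86 -0.89] err 0.0 0.0 maxstep 0.42
[ 0.42 -0.1   0.28] j [ 0.14  0.45  0.02  1.94 -0.02  0.76  1.22] err 0.0 0.0 maxstep 0.05
[ 0.42 -0.1   0.28] j [-0.1
[... 3293 characters left out ...]
] j [-0.12  0.47  0.08  1.88 -0.05  0.79  1.03] err 0.0 0.0 maxstep 0.05
[0.45 0.   0.28] j [-0.42  0.53  0.56  1.9  -0.38  0.81 -0.19] err 0.0 0.0 maxstep 0.05
[0.45 0.   0.28] j [-0.8   0.68  0.74  1.86  0.1   0.84 -0.24] err 0.0 0.0 maxstep 0.05
[0.45 0.   0.28] j [-0.82  0.56  0.68  2.06  0.34  0.5  -0.01] err 0.0 0.0 maxstep 0.04
[0.45 0.   0.28] j [-0.73  0.46  0.61  2.23  0.6   0.15  0.25] err 0.0 0.0 maxstep 0.04
[0.45 0.   0.28] j [-0.23  0.36 -0.02  2.31  1.69  0.2  -0.46] err 0.3 0.1 maxstep 0.57
[ 0.508 -0.18   0.226] j [ 0.42  0.58 -0.25  2.11  2.18  0.11 -0.48] err 0.0 0.0 maxstep 0.11
[ 0.567 -0.189  0.122] j [ 0.48  0.87 -0.37  1.94  2.27  0.26 -0.49] err 0.0 0.0 maxstep 0.05
```

Run:
```python
from sim import *
s=state();j=np.array(s['joint_positions']);x=np.array(s['tcp_pos']);T=R.from_matrix(rot(s['tool_rot']))
p=(.42,-.1,.28);L=33
w=[V(p,-8,-1,0.01),V(p,-30,1-2,.01),V(p,-120,1,.01)]
j,b=path(j,x,T,[V(p,-8,-1,0.01),V(p,-120+90-180,-1,.01),V(p,-120,1,.01),V(p,-90,1,30),V(p,-60,1,42),V(p,-30,1,45),V(p,-8,1,40),V((.505,-.18,.223),-8,1,L),V((.567,-.189,.122),-8,1,L),
V((.567,-.189,.138),-8,1,L),V((.44,-.171,.138),-8,1,L),V((.44,-.12,.2),-8,1,L),V((.363,.251,.12),-8,1,L),V((.363,.251,.042),-8,1,L),
V((.34,.251,.10),-8,1,L),V((.45,-.055,.23),-8,1,L),V((.582,-.073,.132),-8,1,L),V((.582,-.073,.148),-8,1,L),V((.44,-.055,.148),-8,1,L),V((.40,-.29,.12),-8,1,L),V((.40,-.29,.048),-8,1,L),
V((.45,.04,.23),0,1,L),V((.595,.03,.132),0,1,L),V((.44,-.06,.15),0,1,L),V((.435,-.08,.048),0,1,L),V((.45,.1,.23),5,1,L),V((.6155,.139,.132),5,1,L),V((.46,.12,.15),5,1,L),V((.449,.03,.048),5,1,L)])
print(b)
```

```text
[ 0.42 -0.1   0.28] j [-0.37  0.59  0.87  1.97 -0.6   0.86 -0.89] err 0.0 0.0 maxstep 0.42
[ 0.42 -0.1   0.28] j [ 0.14  0.45  0.02  1.94 -0.02  0.76  1.22] err 0.0 0.0 maxstep 0.05
[ 0.42 -0.1   0.28] j [-0.17  0.49  0.51  1.96 -0.33  0.77  0.01] err 0.0 0.0 maxstep 0.05
[ 0.42 -0.1   0.28] j [-0.64  0.62  0.77  2.    0.18  0.66 -0.12] err 0.0 0.0 maxstep 0.05
[ 0.42 -0.1   0.28] j [-0.89  0.72  1.03  2.27  0.51  0.12 -0.08] err 0.0 0.0 maxstep 0.08
[ 0.42 -0.1   0.28] j [ 0.69  0.85 -1.54  2.42  1.7   1.52 -0.73] err 6.9 1.1 maxstep 0.83
[ 0.42 -0.1   0.28] j [ 0.99  0.77 -1.54  2.42  1.81  1.01 -0.28] err 2.7 0.5 maxstep 0.09
[ 0.505 -0.18   0.223] j [ 1.03  0.92 -1.28  2.07  1.72  0.81  0.23] err 0.0 0.0 maxstep 0.08
[ 0.567 -0.189  0.122] j [ 0.92  1.17 -1.15  1.9   1.93  0.83  0.22] err 0.0 0.0 maxstep 0.04
[ 0.567 -0.189  0.138] j [ 0.92  1.13 -1.16  1.9   1.89  0.82  0.24] err 0.0 0.0 maxstep 0.02
[ 0.44  -0.171  0.138] j [ 1.05  1.14 -1.28  2.3   2.08  1.01 -0.06] err 0.0 0.0 maxstep 0.06
[ 0.44 -0.12  0.2 ] j [ 0.95  0.99 -1.4   2.33  1.89  1.05 -0.15] err 0.0 0.0 maxstep 0
[... 877 characters left out ...]
2.31  1.74  1.28 -0.3 ] err 0.0 0.0 maxstep 0.05
[0.595 0.03  0.132] j [ 0.53  1.23 -1.29  1.91  1.95  1.12  0.03] err 0.0 0.0 maxstep 0.05
[ 0.44 -0.06  0.15] j [ 0.8   1.17 -1.39  2.39  2.04  1.2  -0.19] err 0.0 0.0 maxstep 0.05
[ 0.435 -0.08   0.048] j [ 0.84  1.44 -1.21  2.35  2.35  1.25 -0.15] err 0.0 0.0 maxstep 0.05
[0.45 0.1  0.23] j [ 0.41  1.   -1.54  2.28  1.73  1.32 -0.31] err 0.0 0.0 maxstep 0.05
[0.616 0.139 0.132] j [ 0.31  1.26 -1.29  1.78  1.92  1.15  0.05] err 0.0 0.0 maxstep 0.06
[0.46 0.12 0.15] j [ 0.3   1.21 -1.4   2.27  1.95  1.41 -0.4 ] err 0.0 0.0 maxstep 0.06
[0.449 0.03  0.048] j [ 0.51  1.43 -1.19  2.33  2.32  1.35 -0.34] err 0.0 0.0 maxstep 0.05
8.460819685199453
```

```bash
cat > m.py <<'E'
import sys
from kin2 import *
# m.py x y z L yaw [s]: what remains to that pose, in move units
a=[float(v) for v in sys.argv[1:]];s=state();sg=a[5] if len(a)>5 else 1
M=rot(s['tool_rot']);Z=M[:,2]
print('t',round(s['time_s'],1),'lean',np.degrees(np.arccos(-Z[2])).round(1),'leanyaw',np.degrees(np.arctan2(Z[1],Z[0])).round(1),'yaz',np.degrees(np.arctan2(M[1,1],M[0,1])).round(0),'tcp',np.round(s['tcp_pos'],4),'j',np.round(s['joint_positions'],2),'w',round(s['grip_width'],4),'F',np.round(s['contact_force'],1),round(s['grip_force'],1))
rv=(target(None,a[3],a[4],sg)*R.from_matrix(M).inv()).as_rotvec()/(np.pi/4)
print('shift',((np.array(a[:3])-s['tcp_pos'])/.25).round(3),'turn',rv.round(3),'rows_turn',round(np.linalg.norm(rv)*45/8.6,1))
E
python3 m.py .42 -.1 .28 .01 -120
```

```text
t 2.0 lean 28.7 leanyaw -7.3 yaz -98.0 tcp [ 0.5152 -0.1875  0.2419] j [ 0.45  0.56 -0.18  2.09 -1.46  0.    0.08] w 0.0852 F [-0.5 -1.1 -1. ] 0.0
shift [-0.381  0.35   0.152] turn [-0.302  0.604  1.473] rows_turn 8.5
```

```bash
python3 -m handwheel '[{"tx":-0.3,"ty":0.2,"tz":0.15,"rx":-0.1,"ry":0.2,"rz":0.5},{"tx":-0.38,"ty":0.35,"tz":0.15,"rx":-0.15,"ry":0.3,"rz":0.74},{"tx":-0.38,"ty":0.35,"tz":0.15,"rx":-0.15,"ry":0.3,"rz":0.74},{"tx":-0.38,"ty":0.35,"tz":0.15,"rx":-0.15,"ry":0.3,"rz":0.74},{"tx":-0.38,"ty":0.35,"tz":0.15,"rx":-0.15,"ry":0.3,"rz":0.74},{"tx":-0.38,"ty":0.35,"tz":0.15,"rx":-0.15,"ry":0.3,"rz":0.74}]'; python3 m.py .42 -.1 .28 .01 -120; python3 m.py .42 -.1 .28 30 -90
```

```text
time_s: 2.6
tcp_pos: [0.4213, -0.0994, 0.2799]
tool_rot: [0.007, 0.964, 0.232, 0.131]
contact_force: [-0.5, 0.0, -0.3]
grip_width: 0.0854
grip_force: 0.0
t 2.6 lean 15.1 leanyaw 10.5 yaz -63.0 tcp [ 0.4213 -0.0994  0.2799] j [-0.08  0.42  0.47  2.14 -0.72  0.49 -0.14] w 0.0854 F [-0.5  0.  -0.3] 0.0
shift [-0.005 -0.003  0.   ] turn [-0.154  0.302  0.726] rows_turn 4.2
t 2.6 lean 15.1 leanyaw 10.5 yaz -63.0 tcp [ 0.4213 -0.0994  0.2799] j [-0.08  0.42  0.47  2.14 -0.72  0.49 -0.14] w 0.0854 F [-0.5  0.  -0.3] 0.0
shift [-0.005 -0.003  0.   ] turn [-0.831  0.624  1.298] rows_turn 8.7
```

```bash
python3 -m handwheel '[{"tx":0,"ty":0,"tz":0,"rx":-0.15,"ry":0.3,"rz":0.73},{"tx":0,"ty":0,"tz":0,"rx":-0.15,"ry":0.3,"rz":0.73},{"tx":0,"ty":0,"tz":0,"rx":-0.15,"ry":0.3,"rz":0.73},{"tx":0,"ty":0,"tz":0,"rx":-0.15,"ry":0.3,"rz":0.73},{"tx":0,"ty":0,"tz":0,"rx":-0.15,"ry":0.3,"rz":0.73}]'; python3 m.py .42 -.1 .28 30 -90
```

```text
time_s: 3.1
tcp_pos: [0.4217, -0.0989, 0.2788]
tool_rot: [-0.002, 0.866, 0.5, 0.002]
contact_force: [-0.1, -0.1, 0.9]
grip_width: 0.0857
grip_force: 0.0
t 3.1 lean 0.3 leanyaw 78.3 yaz -30.0 tcp [ 0.4217 -0.0989  0.2788] j [-0.14  0.51  0.49  1.93 -0.34  0.79  0.02] w 0.0857 F [-0.1 -0.1  0.9] 0.0
shift [-0.007 -0.004  0.005] turn [-0.659  0.174  0.651] rows_turn 4.9
```

```bash
python3 -m handwheel '[{"tx":0,"ty":0,"tz":0,"rx":-0.66,"ry":0.17,"rz":0.65},{"tx":0,"ty":0,"tz":0,"rx":-0.66,"ry":0.17,"rz":0.65},{"tx":0,"ty":0,"tz":0,"rx":-0.66,"ry":0.17,"rz":0.65},{"tx":0,"ty":0,"tz":0,"rx":-0.66,"ry":0.17,"rz":0.65},{"tx":0,"ty":0,"tz":0,"rx":-0.66,"ry":0.17,"rz":0.65},{"tx":0,"ty":0,"tz":0,"rx":-0.66,"ry":0.17,"rz":0.65}]'; python3 m.py .42 -.1 .28 36 -45;python3 m.py .42 -.1 .28 33 -8
```

```text
time_s: 3.7
tcp_pos: [0.4205, -0.0972, 0.2778]
tool_rot: [0.184, 0.682, 0.683, -0.182]
contact_force: [0.4, -0.1, -0.4]
grip_width: 0.0854
grip_force: 0.0
t 3.7 lean 30.1 leanyaw -89.6 yaz 0.0 tcp [ 0.4205 -0.0972  0.2778] j [-0.62  0.63  0.77  2.03  0.18  0.61 -0.12] w 0.0854 F [ 0.4 -0.1 -0.4] 0.0
shift [-0.002 -0.011  0.009] turn [-0.127 -0.049  0.996] rows_turn 5.3
t 3.7 lean 30.1 leanyaw -89.6 yaz 0.0 tcp [ 0.4205 -0.0972  0.2778] j [-0.62  0.63  0.77  2.03  0.18  0.61 -0.12] w 0.0854 F [ 0.4 -0.1 -0.4] 0.0
shift [-0.002 -0.011  0.009] turn [-0.056 -0.044  1.819] rows_turn 9.5
```

```bash
python3 -m handwheel '[{"tx":0,"ty":0,"tz":0,"rx":-0.1,"ry":-0.04,"rz":0.99},{"tx":0,"ty":0,"tz":0,"rx":-0.1,"ry":-0.04,"rz":0.99},{"tx":0,"ty":0,"tz":0,"rx":-0.1,"ry":-0.04,"rz":0.99},{"tx":0,"ty":0,"tz":0,"rx":-0.1,"ry":-0.04,"rz":0.99},{"tx":0,"ty":0,"tz":0,"rx":-0.1,"ry":-0.04,"rz":0.99},{"tx":0,"ty":0,"tz":0,"rx":-0.1,"ry":-0.04,"rz":0.99},{"tx":0,"ty":0,"tz":0,"rx":-0.1,"ry":-0.04,"rz":0.99}]'; python3 m.py .42 -.1 .28 33 -8
```

```text
time_s: 4.4
tcp_pos: [0.4276, -0.0955, 0.2933]
tool_rot: [0.27, 0.374, 0.88, -0.114]
contact_force: [0.0, 0.0, 0.0]
grip_width: 0.085
grip_force: 0.0
t 4.4 lean 34.1 leanyaw -46.0 yaz 44.0 tcp [ 0.4276 -0.0955  0.2933] j [-0.7   0.52  0.9   2.35  0.62 -0.    0.19] w 0.085 F [0. 0. 0.] 0.0
shift [-0.031 -0.018 -0.053] turn [0.01  0.022 0.845] rows_turn 4.4
```

```bash
python3 -m handwheel '[{"tx":-0.03,"ty":-0.02,"tz":-0.05,"rx":0.01,"ry":0.02,"rz":0.84},{"tx":-0.03,"ty":-0.02,"tz":-0.05,"rx":0.01,"ry":0.02,"rz":0.84},{"tx":-0.03,"ty":-0.02,"tz":-0.05,"rx":0.01,"ry":0.02,"rz":0.84},{"tx":-0.03,"ty":-0.02,"tz":-0.05,"rx":0.01,"ry":0.02,"rz":0.84},{"tx":-0.03,"ty":-0.02,"tz":-0.05,"rx":0.01,"ry":0.02,"rz":0.84},{"tx":-0.03,"ty":-0.02,"tz":-0.05,"rx":0.01,"ry":0.02,"rz":0.84},{"tx":-0.03,"ty":-0.02,"tz":-0.05,"rx":0.01,"ry":0.02,"rz":0.84},{"tx":-0.03,"ty":-0.02,"tz":-0.05,"rx":0.01,"ry":0.02,"rz":0.84}]'; python3 m.py .42 -.1 .28 33 -8;python3 m.py .502 -.18 .222 33 -8
```

```text
time_s: 5.2
tcp_pos: [0.4293, -0.105, 0.315]
tool_rot: [0.265, 0.068, 0.962, -0.017]
contact_force: [0.0, -0.7, 0.1]
grip_width: 0.0855
grip_force: 0.0
t 5.2 lean 30.8 leanyaw -7.8 yaz 82.0 tcp [ 0.4293 -0.105   0.315 ] j [ 0.23  0.28 -0.07  2.32  1.11 -0.    0.49] w 0.0855 F [ 0.  -0.7  0.1] 0.0
shift [-0.037  0.02  -0.14 ] turn [-0.01  -0.048  0.001] rows_turn 0.3
t 5.2 lean 30.8 leanyaw -7.8 yaz 82.0 tcp [ 0.4293 -0.105   0.315 ] j [ 0.23  0.28 -0.07  2.32  1.11 -0.    0.49] w 0.0855 F [ 0.  -0.7  0.1] 0.0
shift [ 0.291 -0.3   -0.372] turn [-0.01  -0.048  0.001] rows_turn 0.3
```

```bash
python3 -m handwheel '[{"tx":0,"ty":0,"tz":-0.04,"rx":-0.04,"ry":-0.28,"rz":0},{"tx":0,"ty":0,"tz":-0.08,"rx":-0.04,"ry":-0.28,"rz":0},{"tx":0,"ty":0,"tz":-0.12,"rx":-0.04,"ry":-0.28,"rz":0},{"tx":0,"ty":0,"tz":-0.12,"rx":-0.04,"ry":-0.28,"rz":0},{"tx":0,"ty":0,"tz":-0.12,"rx":-0.04,"ry":-0.28,"rz":0},{"tx":0,"ty":0,"tz":-0.12,"rx":-0.04,"ry":-0.28,"rz":0}]'; python3 m.py .502 -.18 .222 33 -8
```

```text
time_s: 5.8
tcp_pos: [0.4249, -0.1175, 0.3018]
tool_rot: [0.276, 0.056, 0.958, -0.05]
contact_force: [0.3, 0.3, -1.7]
grip_width: 0.0853
grip_force: 0.0
t 5.8 lean 32.6 leanyaw -13.7 yaz 82.0 tcp [ 0.4249 -0.1175  0.3018] j [ 0.73  0.38 -0.82  2.38  1.8   0.4  -0.22] w 0.0853 F [ 0.3  0.3 -1.7] 0.0
shift [ 0.308 -0.25  -0.319] turn [ 0.082 -0.024 -0.005] rows_turn 0.4
```

```bash
python3 -m handwheel '[{"tx":0.15,"ty":-0.12,"tz":-0.1,"rx":0.082,"ry":-0.024,"rz":0},{"tx":0.31,"ty":-0.25,"tz":-0.2,"rx":0.082,"ry":-0.024,"rz":0},{"tx":0.31,"ty":-0.25,"tz":-0.32,"rx":0.082,"ry":-0.024,"rz":0},{"tx":0.31,"ty":-0.25,"tz":-0.32,"rx":0.082,"ry":-0.024,"rz":0},{"tx":0.31,"ty":-0.25,"tz":-0.32,"rx":0.082,"ry":-0.024,"rz":0},{"tx":0.31,"ty":-0.25,"tz":-0.32,"rx":0.082,"ry":-0.024,"rz":0}]'; python3 m.py .567 -.189 .122 33 -8
python3 - <<'E'
from h import *
c=get_calibration('wrist');f=grab_frame('wrist');cv2.imwrite('pics/w2.png',f[:,:,::-1]);np.save('w2.npy',c,allow_pickle=True)
print(proj(c,[[.567,-.189,.154],[.582,-.0735,.16],[.595,.03,.17],[.6155,.1388,.17]]).round(0))
E
```

```text
time_s: 6.4
tcp_pos: [0.5022, -0.1794, 0.2242]
tool_rot: [0.284, 0.062, 0.957, -0.021]
contact_force: [0.2, 0.3, 0.3]
grip_width: 0.0852
grip_force: 0.0
t 6.4 lean 33.1 leanyaw -7.8 yaz 83.0 tcp [ 0.5022 -0.1794  0.2242] j [ 0.82  0.7  -0.83  2.23  2.07  0.48 -0.27] w 0.0852 F [0.2 0.3 0.3] 0.0
shift [ 0.259 -0.038 -0.409] turn [ 0.006  0.001 -0.012] rows_turn 0.1
[[281. 243.]
 [443. 251.]
 [599. 264.]
 [748. 269.]]
```

View pics/w2.png

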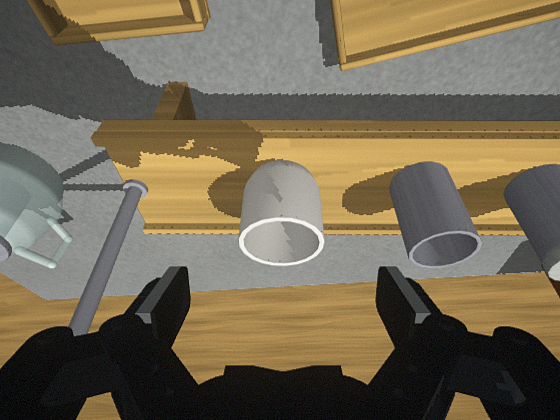

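```bash
python3 -m handwheel '[{"tx":0.05,"ty":-0.01,"tz":-0.08,"rx":0,"ry":0,"rz":0},{"tx":0.1,"ty":-0.02,"tz":-0.16,"rx":0,"ry":0,"rz":0},{"tx":0.15,"ty":-0.02,"tz":-0.24,"rx":0,"ry":0,"rz":0},{"tx":0.2,"ty":-0.03,"tz":-0.32,"rx":0,"ry":0,"rz":0},{"tx":0.26,"ty":-0.04,"tz":-0.4,"rx":0,"ry":0,"rz":0},{"tx":0.26,"ty":-0.04,"tz":-0.4,"rx":0,"ry":0,"rz":0},{"tx":0.26,"ty":-0.04,"tz":-0.4,"rx":0,"ry":0,"rz":0}]'; python3 m.py .567 -.189 .122 33 -8; python3 -m handwheel '[{"tx":0,"ty":0,"tz":0,"rx":0,"ry":0,"rz":0},{"tx":0,"ty":0,"tz":0,"rx":0,"ry":0,"rz":0},{"tx":0,"ty":0,"tz":0,"rx":0,"ry":0,"rz":0},{"tx":0,"ty":0,"tz":0,"rx":0,"ry":0,"rz":0},{"tx":0,"ty":0,"tz":0,"rx":0,"ry":0,"rz":0},{"tx":0,"ty":0,"tz":0,"rx":0,"ry":0,"rz":0},{"tx":0,"ty":0,"tz":0,"rx":0,"ry":0,"rz":0},{"tx":0,"ty":0,"tz":0,"rx":0,"ry":0,"rz":0}]' 0.2 40
```

```text
time_s: 7.15
tcp_pos: [0.5673, -0.1897, 0.1236]
tool_rot: [0.284, 0.061, 0.957, -0.021]
contact_force: [0.4, 0.2, 0.6]
grip_width: 0.0854
grip_force: 0.0
t 7.2 lean 33.0 leanyaw -7.8 yaz 83.0 tcp [ 0.5673 -0.1897  0.1236] j [ 0.75  0.98 -0.82  2.1   2.22  0.63 -0.3 ] w 0.0854 F [0.4 0.2 0.6] 0.0
shift [-0.001  0.003 -0.006] turn [ 0.006 -0.    -0.013] rows_turn 0.1
time_s: 7.95
tcp_pos: [0.5672, -0.19, 0.1237]
tool_rot: [0.284, 0.061, 0.957, -0.021]
contact_force: [-10.4, -0.4, 18.7]
grip_width: 0.0627
grip_force: 38.3
```

```bash
python3 -m handwheel '[{"tx":0,"ty":0,"tz":0.02,"rx":0,"ry":0,"rz":0},{"tx":0,"ty":0,"tz":0.04,"rx":0,"ry":0,"rz":0},{"tx":0,"ty":0,"tz":0.065,"rx":0,"ry":0,"rz":0},{"tx":-0.04,"ty":0.005,"tz":0.065,"rx":0,"ry":0,"rz":0},{"tx":-0.12,"ty":0.02,"tz":0.065,"rx":0,"ry":0,"rz":0},{"tx":-0.22,"ty":0.03,"tz":0.065,"rx":0,"ry":0,"rz":0},{"tx":-0.32,"ty":0.045,"tz":0.065,"rx":0,"ry":0,"rz":0},{"tx":-0.42,"ty":0.06,"tz":0.065,"rx":0,"ry":0,"rz":0},{"tx":-0.52,"ty":0.07,"tz":0.065,"rx":0,"ry":0,"rz":0},{"tx":-0.52,"ty":0.07,"tz":0.065,"rx":0,"ry":0,"rz":0},{"tx":-0.52,"ty":0.07,"tz":0.065,"rx":0,"ry":0,"rz":0}]'; python3 m.py .363 .251 .13 33 -8
python3 - <<'E'
from sim import *
f=grab_frame('side');cv2.imwrite('pics/s3.png',cv2.resize(f[100:310,170:450,::-1],None,fx=2.5,fy=2.5))
s=state();j=np.array(s['joint_positions']);x=np.array(s['tcp_pos']);T=R.from_matrix(rot(s['tool_rot']))
for L in(33,):
  for y in(-8,7,20): path(j,x,T,[V((.41,.1,.15),y,1,L),V((.363,.251,.13),y,1,L),V((.363,.251,.042),y,1,L)])
E
```

```text
time_s: 9.05
tcp_pos: [0.4511, -0.1805, 0.1424]
tool_rot: [0.278, 0.061, 0.959, -0.019]
contact_force: [0.8, 0.1, -2.1]
grip_width: 0.0623
grip_force: 44.1
t 9.1 lean 32.3 leanyaw -7.5 yaz 83.0 tcp [ 0.4511 -0.1805  0.1424] j [ 1.03  1.2  -1.49  2.45  1.98  1.26 -0.12] w 0.0623 F [ 0.8  0.1 -2.1] 44.1
shift [-0.352  1.726 -0.05 ] turn [ 0.    -0.016 -0.016] rows_turn 0.1
[0.41 0.1  0.15] j [ 0.22  1.31 -1.54  2.39  1.84  1.75 -0.73] err 0.0 0.0 maxstep 0.2
[0.363 0.251 0.13 ] j [-0.22  1.4  -1.51  2.2   1.8   1.9  -0.94] err 0.0 0.0 maxstep 0.06
[0.363 0.251 0.042] j [-0.23  1.57 -1.34  2.16  2.02  1.86 -0.95] err 0.0 0.0 maxstep 0.05
[0.41 0.1  0.15] j [ 0.33  1.29 -1.54  2.42  1.93  1.57 -0.44] err 3.7 0.5 maxstep 0.22
[0.363 0.251 0.13 ] j [-0.16  1.39 -1.52  2.29  1.9   1.81 -0.73] err 0.0 0.0 maxstep 0.07
[0.363 0.251 0.042] j [-0.16  1.57 -1.34  2.25  2.15  1.78 -0.73] err 0.0 0.0 maxstep 0.05
[0.41 0.1  0.15] j [ 0.45  1.28 -1.54  2.42  1.97  1.38 -0.15] err 4.8 0.7 maxstep 0.24
[0.363 0.251 0.13 ] j [-0.08  1.39 -1.53  2.35  1.97  1.7  -0.51] err 0.0 0.0 maxstep 0.07
[0.363 0.251 0.042] j [-0.08  1.58 -1.34  2.31  2.24  1.68 -0.5 ] err 0.0 0.0 maxstep 0.05
```

View pics/s3.png

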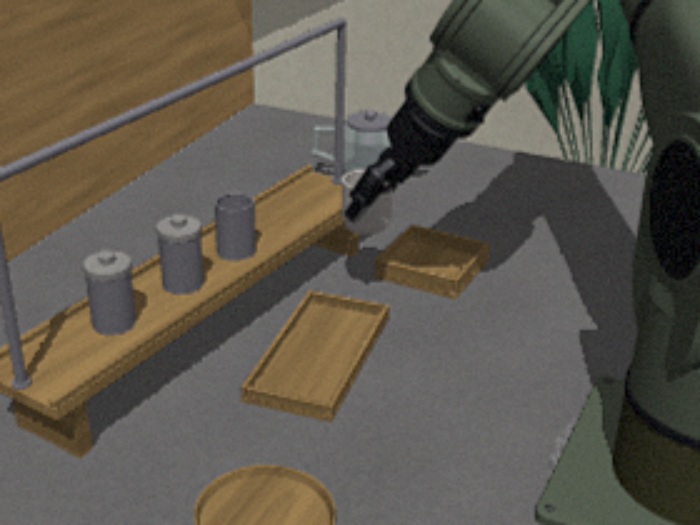

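```bash
python3 -m handwheel '[{"tx":0.03,"ty":0.1,"tz":0.06,"rx":0,"ry":0,"rz":0},{"tx":0.05,"ty":0.2,"tz":0.12,"rx":0,"ry":0,"rz":0},{"tx":0.05,"ty":0.3,"tz":0.12,"rx":0,"ry":0,"rz":0},{"tx":0.05,"ty":0.4,"tz":0.12,"rx":0,"ry":0,"rz":0},{"tx":0.05,"ty":0.5,"tz":0.12,"rx":0,"ry":0,"rz":0},{"tx":0.04,"ty":0.6,"tz":0.12,"rx":0,"ry":0,"rz":0},{"tx":0.03,"ty":0.7,"tz":0.12,"rx":0,"ry":0,"rz":0},{"tx":0.01,"ty":0.8,"tz":0.1,"rx":0,"ry":0,"rz":0},{"tx":-0.02,"ty":0.9,"tz":0.1,"rx":0,"ry":0,"rz":0},{"tx":-0.04,"ty":1,"tz":0.1,"rx":0,"ry":0,"rz":0},{"tx":-0.04,"ty":1,"tz":0.1,"rx":0,"ry":0,"rz":0}]'; python3 m.py .363 .251 .1 33 -8
```

```text
time_s: 10.2
tcp_pos: [0.4626, 0.0805, 0.1745]
tool_rot: [0.27, 0.061, 0.961, -0.02]
contact_force: [0.1, 1.3, -1.5]
grip_width: 0.0627
grip_force: 44.5
t 10.2 lean 31.4 leanyaw -7.8 yaz 83.0 tcp [0.4626 0.0805 0.1745] j [ 0.25  1.12 -1.57  2.45  1.68  1.6  -0.77] w 0.0627 F [ 0.1  1.3 -1.5] 44.5
shift [-0.399  0.682 -0.298] turn [ 0.002 -0.035 -0.015] rows_turn 0.2
```

```bash
python3 -m handwheel '[{"tx":0,"ty":0.12,"tz":0,"rx":0,"ry":0,"rz":0},{"tx":-0.05,"ty":0.24,"tz":0,"rx":0,"ry":0,"rz":0},{"tx":-0.1,"ty":0.36,"tz":-0.05,"rx":0,"ry":-0.02,"rz":0},{"tx":-0.2,"ty":0.5,"tz":-0.1,"rx":0,"ry":-0.035,"rz":-0.015},{"tx":-0.3,"ty":0.6,"tz":-0.15,"rx":0,"ry":-0.035,"rz":-0.015},{"tx":-0.4,"ty":0.68,"tz":-0.2,"rx":0,"ry":-0.035,"rz":-0.015},{"tx":-0.4,"ty":0.68,"tz":-0.3,"rx":0,"ry":-0.035,"rz":-0.015},{"tx":-0.4,"ty":0.68,"tz":-0.3,"rx":0,"ry":-0.035,"rz":-0.015},{"tx":-0.4,"ty":0.68,"tz":-0.3,"rx":0,"ry":-0.035,"rz":-0.015}]'; python3 m.py .363 .251 .042 33 -8
```

```text
time_s: 11.1
tcp_pos: [0.365, 0.2499, 0.0989]
tool_rot: [0.282, 0.069, 0.957, -0.023]
contact_force: [0.3, -0.6, -2.0]
grip_width: 0.0626
grip_force: 44.9
t 11.1 lean 32.8 leanyaw -8.7 yaz 82.0 tcp [0.365  0.2499 0.0989] j [-0.39  1.37 -1.53  2.45  1.57  1.96 -1.39] w 0.0626 F [ 0.3 -0.6 -2. ] 44.9
shift [-0.008  0.004 -0.228] turn [ 0.006 -0.004  0.007] rows_turn 0.1
```

```bash
python3 -m handwheel '[{"tx":0,"ty":0,"tz":-0.06,"rx":0,"ry":0,"rz":0},{"tx":0,"ty":0,"tz":-0.12,"rx":0,"ry":0,"rz":0},{"tx":0,"ty":0,"tz":-0.18,"rx":0,"ry":0,"rz":0},{"tx":0,"ty":0,"tz":-0.21,"rx":0,"ry":0,"rz":0},{"tx":0,"ty":0,"tz":-0.225,"rx":0,"ry":0,"rz":0},{"tx":0,"ty":0,"tz":-0.232,"rx":0,"ry":0,"rz":0},{"tx":0,"ty":0,"tz":-0.235,"rx":0,"ry":0,"rz":0},{"tx":0,"ty":0,"tz":-0.235,"rx":0,"ry":0,"rz":0}]'; python3 m.py .363 .251 .042 33 -8
```

```text
time_s: 11.9
tcp_pos: [0.3653, 0.2498, 0.0409]
tool_rot: [0.282, 0.069, 0.957, -0.023]
contact_force: [-0.0, 0.1, -0.9]
grip_width: 0.0627
grip_force: 44.9
t 11.9 lean 32.9 leanyaw -8.7 yaz 82.0 tcp [0.3653 0.2498 0.0409] j [-0.4   1.52 -1.45  2.45  1.72  2.02 -1.41] w 0.0627 F [-0.   0.1 -0.9] 44.9
shift [-0.009  0.005  0.004] turn [ 0.005 -0.004  0.006] rows_turn 0.0
```

Lower by 2 mm more, then open a little and back off along the tool axis.

```bash
python3 -m handwheel '[{"tx":0,"ty":0,"tz":-0.008,"rx":0,"ry":0,"rz":0},{"tx":0,"ty":0,"tz":-0.01,"rx":0,"ry":0,"rz":0},{"tx":0,"ty":0,"tz":-0.01,"rx":0,"ry":0,"rz":0}]'; python3 -m handwheel '[{"tx":0,"ty":0,"tz":0,"rx":0,"ry":0,"rz":0},{"tx":0,"ty":0,"tz":0,"rx":0,"ry":0,"rz":0},{"tx":0,"ty":0,"tz":0,"rx":0,"ry":0,"rz":0},{"tx":0,"ty":0,"tz":0,"rx":0,"ry":0,"rz":0},{"tx":0,"ty":0,"tz":0,"rx":0,"ry":0,"rz":0}]' 0.95
```

```text
time_s: 12.2
tcp_pos: [0.3653, 0.2499, 0.0389]
tool_rot: [0.282, 0.068, 0.957, -0.022]
contact_force: [-15.7, -3.6, 26.3]
grip_width: 0.0624
grip_force: 48.1
time_s: 12.7
tcp_pos: [0.3651, 0.2497, 0.038]
tool_rot: [0.282, 0.069, 0.957, -0.023]
contact_force: [-0.3, -0.6, 0.3]
grip_width: 0.0834
grip_force: 0.0
```

```bash
python3 -m handwheel '[{"tx":-0.01,"ty":0,"tz":0.05,"rx":0,"ry":0,"rz":0},{"tx":-0.02,"ty":0,"tz":0.12,"rx":0,"ry":0,"rz":0},{"tx":-0.02,"ty":0,"tz":0.25,"rx":0,"ry":0,"rz":0},{"tx":-0.02,"ty":0,"tz":0.4,"rx":0,"ry":0,"rz":0},{"tx":0.1,"ty":-0.1,"tz":0.55,"rx":0,"ry":0,"rz":0},{"tx":0.25,"ty":-0.2,"tz":0.65,"rx":0,"ry":0,"rz":0.05},{"tx":0.4,"ty":-0.3,"tz":0.75,"rx":0,"ry":0,"rz":0.1},{"tx":0.55,"ty":-0.38,"tz":0.78,"rx":0,"ry":0,"rz":0.15},{"tx":0.7,"ty":-0.45,"tz":0.78,"rx":0,"ry":0,"rz":0.19},{"tx":0.7,"ty":-0.45,"tz":0.78,"rx":0,"ry":0,"rz":0.19},{"tx":0.7,"ty":-0.45,"tz":0.78,"rx":0,"ry":0,"rz":0.19}]'; python3 m.py .551 .136 .232 33 0
python3 - <<'E'
from h import *
t=get_calibration('top');f=grab_frame('top');x0,x1,y0,y1=170,380,140,275
w=get_calibration('wrist');g=grab_frame('wrist')[:,:,::-1]
np.save('w3.npy',w,allow_pickle=True)
A=cv2.resize(f[y0:y1,x0:x1,::-1],None,fx=2,fy=2,interpolation=cv2.INTER_CUBIC)
o=np.zeros((420,560+0,3),np.uint8);o=g.copy();o=np.vstack([o[:330],np.zeros((270,560,3),np.uint8)]);o[330:600,:420]=A
cv2.imwrite('pics/w3.png',o)
print(proj(w,[[.616,.136,.17],[.596,.0275,.17]]).round(0),proj(t,[.363,.251,.069]))
E
```

```text
time_s: 13.8
tcp_pos: [0.5415, 0.1348, 0.2329]
tool_rot: [0.283, -0.001, 0.959, -0.003]
contact_force: [0.6, 0.2, 0.2]
grip_width: 0.0835
grip_force: 0.0
t 13.8 lean 32.8 leanyaw -0.5 yaz 90.0 tcp [0.5415 0.1348 0.2329] j [ 0.28  1.05 -1.57  2.12  1.68  1.46 -0.32] w 0.0835 F [0.6 0.2 0.2] 0.0
shift [ 0.038  0.005 -0.004] turn [ 0.007 -0.004  0.   ] rows_turn 0.0
[[282. 260.]
 [125. 244.]] [[201.98111084 253.17911329]]
```

View pics/w3.png

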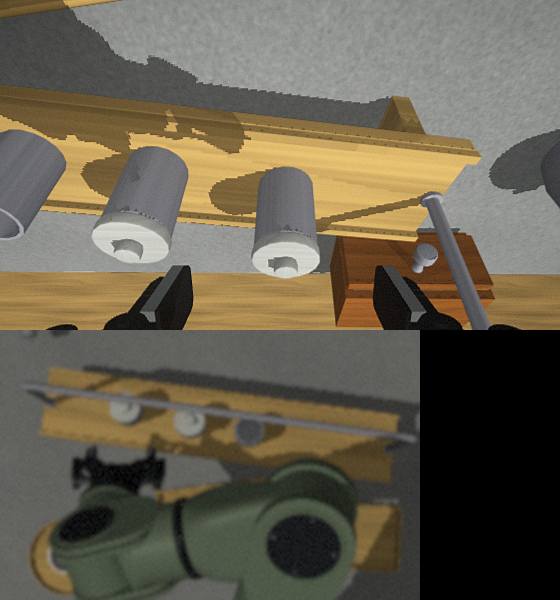

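```bash
python3 -m handwheel '[{"tx":0.05,"ty":0.017,"tz":-0.04,"rx":0,"ry":0,"rz":0},{"tx":0.1,"ty":0.017,"tz":-0.12,"rx":0,"ry":0,"rz":0},{"tx":0.15,"ty":0.017,"tz":-0.2,"rx":0,"ry":0,"rz":0},{"tx":0.2,"ty":0.017,"tz":-0.28,"rx":0,"ry":0,"rz":0},{"tx":0.25,"ty":0.017,"tz":-0.36,"rx":0,"ry":0,"rz":0},{"tx":0.285,"ty":0.017,"tz":-0.4,"rx":0,"ry":0,"rz":0},{"tx":0.285,"ty":0.017,"tz":-0.4,"rx":0,"ry":0,"rz":0},{"tx":0.285,"ty":0.017,"tz":-0.4,"rx":0,"ry":0,"rz":0}]'; python3 m.py .613 .139 .132 33 0; python3 -m handwheel '[{"tx":0,"ty":0,"tz":0,"rx":0,"ry":0,"rz":0},{"tx":0,"ty":0,"tz":0,"rx":0,"ry":0,"rz":0},{"tx":0,"ty":0,"tz":0,"rx":0,"ry":0,"rz":0},{"tx":0,"ty":0,"tz":0,"rx":0,"ry":0,"rz":0},{"tx":0,"ty":0,"tz":0,"rx":0,"ry":0,"rz":0},{"tx":0,"ty":0,"tz":0,"rx":0,"ry":0,"rz":0},{"tx":0,"ty":0,"tz":0,"rx":0,"ry":0,"rz":0},{"tx":0,"ty":0,"tz":0,"rx":0,"ry":0,"rz":0},{"tx":0,"ty":0,"tz":0,"rx":0,"ry":0,"rz":0}]' -0.1 40
```

```text
time_s: 14.7
tcp_pos: [0.6109, 0.1422, 0.1338]
tool_rot: [0.283, -0.003, 0.959, -0.001]
contact_force: [0.6, 0.2, 0.1]
grip_width: 0.0833
grip_force: 0.0
t 14.7 lean 32.9 leanyaw -0.1 yaz 90.0 tcp [0.6109 0.1422 0.1338] j [ 0.25  1.27 -1.43  1.98  1.92  1.42 -0.22] w 0.0833 F [0.6 0.2 0.1] 0.0
shift [ 0.009 -0.013 -0.007] turn [ 0.006 -0.003 -0.007] rows_turn 0.1
time_s: 15.6
tcp_pos: [0.6114, 0.1416, 0.134]
tool_rot: [0.283, -0.003, 0.959, -0.002]
contact_force: [-5.1, -2.3, 9.3]
grip_width: 0.0483
grip_force: 41.2
```

```bash
python3 -m handwheel '[{"tx":0,"ty":0,"tz":0.03,"rx":0,"ry":0,"rz":0},{"tx":0,"ty":0,"tz":0.06,"rx":0,"ry":0,"rz":0},{"tx":0,"ty":0,"tz":0.08,"rx":0,"ry":0,"rz":0},{"tx":-0.05,"ty":0.005,"tz":0.08,"rx":0,"ry":0,"rz":0},{"tx":-0.13,"ty":0.02,"tz":0.08,"rx":0,"ry":0,"rz":0},{"tx":-0.23,"ty":0.02,"tz":0.08,"rx":0,"ry":0,"rz":0},{"tx":-0.33,"ty":0.02,"tz":0.08,"rx":0,"ry":0,"rz":0},{"tx":-0.43,"ty":0.02,"tz":0.08,"rx":0,"ry":0,"rz":0},{"tx":-0.53,"ty":0,"tz":0.08,"rx":0,"ry":0,"rz":0},{"tx":-0.57,"ty":-0.1,"tz":0.08,"rx":0,"ry":0,"rz":0},{"tx":-0.57,"ty":-0.2,"tz":0.08,"rx":0,"ry":0,"rz":0},{"tx":-0.58,"ty":-0.3,"tz":0.05,"rx":0,"ry":0,"rz":0},{"tx":-0.6,"ty":-0.4,"tz":0,"rx":0,"ry":0,"rz":0},{"tx":-0.63,"ty":-0.46,"tz":-0.08,"rx":0,"ry":0,"rz":0},{"tx":-0.66,"ty":-0.46,"tz":-0.16,"rx":0,"ry":0,"rz":0},{"tx":-0.66,"ty":-0.46,"tz":-0.16,"rx":0,"ry":0,"rz":0},{"tx":-0.66,"ty":-0.46,"tz":-0.16,"rx":0,"ry":0,"rz":0}]'; python3 m.py .445 .027 .050 32.9 0
```

```text
time_s: 17.3
tcp_pos: [0.4918, 0.0312, 0.0979]
tool_rot: [0.267, -0.003, 0.964, -0.003]
contact_force: [-0.2, -0.7, -1.1]
grip_width: 0.0485
grip_force: 42.5
t 17.3 lean 30.9 leanyaw -0.5 yaz 90.0 tcp [0.4918 0.0312 0.0979] j [ 0.44  1.39 -1.57  2.45  1.94  1.67 -0.44] w 0.0485 F [-0.2 -0.7 -1.1] 42.5
shift [-0.187 -0.017 -0.192] turn [ 0.009 -0.044 -0.004] rows_turn 0.2
```

```bash
python3 - <<'E'
from kin2 import *
s=state()
D=[([1.113,.707,-.028,1.485,.022,.951,-.075],[.232,-.526,.25]),([.595,.542,-.271,2.182,-1.456,.001,.148],[.46316,-.19648,.23484]),
([.45,.56,-.18,2.09,-1.46,0,.08],[.5152,-.1875,.2419]),([-.14,.51,.49,1.93,-.34,.79,.02],[.4217,-.0989,.2788]),([-.62,.63,.77,2.03,.18,.61,-.12],[.4205,-.0972,.2778]),
([.75,.98,-.82,2.1,2.22,.63,-.3],[.5673,-.1897,.1236]),([1.03,1.2,-1.49,2.45,1.98,1.26,-.12],[.4511,-.1805,.1424]),([-.4,1.52,-1.45,2.45,1.72,2.02,-1.41],[.3653,.2498,.0409]),
([.25,1.27,-1.43,1.98,1.92,1.42,-.22],[.6109,.1422,.1338]),(s['joint_positions'],s['tcp_pos'])]
D=[(np.array(j),np.array(x)) for j,x in D]
fit(D)
E
python3 - <<'E'
from sim import *
s=state();j=np.array(s['joint_positions']);x=np.array(s['tcp_pos']);T=R.from_matrix(rot(s['tool_rot']))
for y in (-60,-45,-30,-15,0,20,40):
    print('yaw',y);path(j,x,T,[V((.49,.03,.15),y,1,32.9),V((.447,.027,.10),y,1,32.9),V((.447,.027,.05),y,1,32.9)])
E
```

```text
[ 0.313  0.519  0.289  0.289  0.001 -0.001 -0.011 -0.022  0.001 -0.001] [0.0014 0.0014 0.0041 0.0025 0.0031 0.0023 0.0025 0.002  0.0007 0.0012]
yaw -60
[0.49 0.03 0.15] j [ 0.19  1.25 -1.49  2.08  1.46  1.91 -1.32] err 0.0 0.0 maxstep 0.08
[0.447 0.027 0.1  ] j [ 0.14  1.33 -1.44  2.24  1.47  1.9  -1.56] err 0.0 0.0 maxstep 0.06
[0.447 0.027 0.05 ] j [ 0.12  1.44 -1.38  2.25  1.58  1.91 -1.59] err 0.0 0.0 maxstep 0.04
yaw -45
[0.49 0.03 0.15] j [ 0.22  1.24 -1.52  2.22  1.55  1.86 -1.17] err 0.0 0.0 maxstep 0.08
[0.447 0.027 0.1  ] j [ 0.15  1.33 -1.46  2.38  1.57  1.89 -1.43] err 0.0 0.0 maxstep 0.07
[0.447 0.027 0.05 ] j [ 0.13  1.45 -1.38  2.39  1.68  1.92 -1.46] err 0.0 0.0 maxstep 0.04
yaw -30
[0.49 0.03 0.15] j [ 0.27  1.23 -1.54  2.33  1.66  1.8  -0.99] err 0.0 0.0 maxstep 0.09
[0.447 0.027 0.1  ] j [ 0.21  1.36 -1.54  2.42  1.65  1.91 -1.15] err 13.0 2.3 maxstep 0.07
[0.447 0.027 0.05 ] j [ 0.2   1.51 -1.49  2.42  1.77  1.99 -1.15] err 13.9 2.4 maxstep 0.06
yaw -15
[0.49 0.03 0.15] j [ 0.34  1.21 -1.54  2.42  1.77  1.68 -0.76] err 0.0 0.0 maxstep 0.09
[0.447 0.027 0.1  ] j [ 
[... 294 characters left out ...]
  2.42  1.85  1.56 -0.44] err 33.9 5.9 maxstep 0.03
[0.447 0.027 0.05 ] j [ 0.44  1.5  -1.54  2.42  1.97  1.7  -0.4 ] err 36.6 5.9 maxstep 0.06
yaw 20
[0.49 0.03 0.15] j [ 0.62  1.21 -1.54  2.42  1.95  1.24 -0.03] err 0.9 0.2 maxstep 0.13
[0.447 0.027 0.1  ] j [ 0.63  1.33 -1.54  2.42  1.94  1.28  0.04] err 28.5 5.0 maxstep 0.03
[0.447 0.027 0.05 ] j [ 0.63  1.51 -1.54  2.42  2.05  1.41  0.09] err 30.5 5.0 maxstep 0.06
yaw 40
[0.49 0.03 0.15] j [ 0.76  1.23 -1.54  2.31  1.84  0.97  0.54] err 0.0 0.0 maxstep 0.12
[0.447 0.027 0.1  ] j [ 0.76  1.37 -1.54  2.42  1.95  1.08  0.47] err 9.5 1.7 maxstep 0.05
[0.447 0.027 0.05 ] j [ 0.76  1.54 -1.54  2.42  2.04  1.2   0.52] err 10.2 1.8 maxstep 0.06
```

```bash
python3 -m handwheel '[{"tx":0,"ty":0,"tz":0.1,"rx":0,"ry":0,"rz":-0.12},{"tx":0,"ty":0,"tz":0.2,"rx":0,"ry":0,"rz":-0.28},{"tx":0,"ty":0,"tz":0.2,"rx":0,"ry":0,"rz":-0.44},{"tx":0,"ty":0,"tz":0.2,"rx":0,"ry":0,"rz":-0.6},{"tx":0,"ty":0,"tz":0.2,"rx":0,"ry":0,"rz":-0.76},{"tx":0,"ty":0,"tz":0.2,"rx":0,"ry":0,"rz":-0.9},{"tx":0,"ty":0,"tz":0.2,"rx":0,"ry":0,"rz":-1},{"tx":0,"ty":0,"tz":0.2,"rx":0,"ry":0,"rz":-1}]'; python3 m.py .45 .027 .10 32.9 -52
```

```text
time_s: 18.1
tcp_pos: [0.4923, 0.0319, 0.1489]
tool_rot: [0.246, 0.367, 0.891, -0.104]
contact_force: [-0.5, 0.1, -0.2]
grip_width: 0.0486
grip_force: 42.5
t 18.1 lean 31.0 leanyaw -45.4 yaz 45.0 tcp [0.4923 0.0319 0.1489] j [ 0.23  1.21 -1.49  2.19  1.55  1.79 -1.12] w 0.0486 F [-0.5  0.1 -0.2] 42.5
shift [-0.169 -0.02  -0.196] turn [-0.027 -0.034 -0.158] rows_turn 0.9
```

```bash
python3 -m handwheel '[{"tx":-0.05,"ty":-0.01,"tz":-0.04,"rx":-0.027,"ry":-0.034,"rz":-0.16},{"tx":-0.1,"ty":-0.02,"tz":-0.1,"rx":-0.027,"ry":-0.034,"rz":-0.16},{"tx":-0.17,"ty":-0.02,"tz":-0.18,"rx":-0.027,"ry":-0.034,"rz":-0.16},{"tx":-0.17,"ty":-0.02,"tz":-0.26,"rx":-0.027,"ry":-0.034,"rz":-0.16},{"tx":-0.17,"ty":-0.02,"tz":-0.34,"rx":-0.027,"ry":-0.034,"rz":-0.16},{"tx":-0.17,"ty":-0.02,"tz":-0.37,"rx":-0.027,"ry":-0.034,"rz":-0.16},{"tx":-0.17,"ty":-0.02,"tz":-0.385,"rx":-0.027,"ry":-0.034,"rz":-0.16},{"tx":-0.17,"ty":-0.02,"tz":-0.385,"rx":-0.027,"ry":-0.034,"rz":-0.16}]'; python3 m.py .45 .027 .05 32.9 -52
```

```text
time_s: 18.9
tcp_pos: [0.4496, 0.0258, 0.0518]
tool_rot: [0.254, 0.42, 0.862, -0.125]
contact_force: [0.8, 0.4, -0.9]
grip_width: 0.0488
grip_force: 42.6
t 18.9 lean 32.9 leanyaw -52.1 yaz 38.0 tcp [0.4496 0.0258 0.0518] j [ 0.12  1.41 -1.33  2.32  1.64  1.86 -1.51] w 0.0488 F [ 0.8  0.4 -0.9] 42.6
shift [ 0.002  0.005 -0.007] turn [ 0.    -0.002  0.   ] rows_turn 0.0
```

```bash
python3 -m handwheel '[{"tx":0,"ty":0,"tz":-0.005,"rx":0,"ry":0,"rz":0},{"tx":0,"ty":0,"tz":-0.008,"rx":0,"ry":0,"rz":0},{"tx":0,"ty":0,"tz":-0.008,"rx":0,"ry":0,"rz":0}]'; python3 -m handwheel '[{"tx":0,"ty":0,"tz":0,"rx":0,"ry":0,"rz":0},{"tx":0,"ty":0,"tz":0,"rx":0,"ry":0,"rz":0},{"tx":0,"ty":0,"tz":0,"rx":0,"ry":0,"rz":0},{"tx":0,"ty":0,"tz":0,"rx":0,"ry":0,"rz":0},{"tx":0,"ty":0,"tz":0,"rx":0,"ry":0,"rz":0}]' 0.55
python3 - <<'E'
from sim import *
s=state();j=np.array(s['joint_positions']);x=np.array(s['tcp_pos']);T=R.from_matrix(rot(s['tool_rot']))
j,b=path(j,x,T,[V((.42,.06,.16),-52,1,32.9),V((.47,.03,.23),-40,1,33),V((.53,.04,.235),-8,1,33),V((.595,.031,.134),-8,1,33),V((.595,.031,.154),-8,1,33),V((.49,.046,.154),-8,1,33),V((.49,.0,.17),-40,1,33),V((.452,-.077,.12),-52,1,33),V((.452,-.077,.05),-52,1,33)])
j,b=path(j,x,T,[V((.42,-.04,.16),-52,1,33),V((.47,-.05,.23),-30,1,33),V((.52,-.07,.235),-8,1,33),V((.582,-.074,.134),-8,1,33),V((.582,-.074,.154),-8,1,33),V((.49,-.06,.154),-8,1,33),V((.47,-.2,.154),-30,1,33),V((.403,-.29,.12),-40,1,33),V((.403,-.29,.05),-40,1,33)])
E
```

```text
time_s: 19.2
tcp_pos: [0.4498, 0.0258, 0.05]
tool_rot: [0.254, 0.42, 0.862, -0.125]
contact_force: [-1.1, 1.6, 7.2]
grip_width: 0.0484
grip_force: 43.5
time_s: 19.7
tcp_pos: [0.4494, 0.0257, 0.0492]
tool_rot: [0.254, 0.421, 0.862, -0.125]
contact_force: [-0.7, 0.3, -0.6]
grip_width: 0.0667
grip_force: 0.0
[0.42 0.06 0.16] j [ 0.05  1.17 -1.49  2.32  1.33  1.81 -1.55] err 0.0 0.0 maxstep 0.06
[0.47 0.03 0.23] j [ 0.26  1.   -1.54  2.24  1.42  1.71 -1.05] err 0.0 0.0 maxstep 0.11
[0.53  0.04  0.235] j [ 0.46  1.   -1.54  2.21  1.67  1.4  -0.38] err 0.0 0.0 maxstep 0.09
[0.595 0.031 0.134] j [ 0.43  1.23 -1.39  2.09  1.93  1.39 -0.31] err 0.0 0.0 maxstep 0.04
[0.595 0.031 0.154] j [ 0.44  1.19 -1.41  2.08  1.88  1.38 -0.29] err 0.0 0.0 maxstep 0.02
[0.49  0.046 0.154] j [ 0.35  1.2  -1.54  2.42  1.8   1.62 -0.66] err 1.6 0.3 maxstep 0.11
[0.49 0.   0.17] j [ 0.31  1.14 -1.48  2.27  1.58  1.74 -1.05] err 0.0 0.0 maxstep 0.07
[ 0.452 -0.077  0.12 ] j [ 0.4   1.24 -1.41  2.39  1.61  1.77 -1.3 ] err 0.0 0.0 maxstep 0.05
[ 0.452 -0.077  0.05 ] j [ 0.37  1.4  -1.3   2.4   1.77  1.83 -1.37] er
[... 162 characters left out ...]
1.56  1.52 -0.78] err 0.0 0.0 maxstep 0.12
[ 0.52  -0.07   0.235] j [ 0.75  0.98 -1.54  2.25  1.72  1.24 -0.18] err 0.0 0.0 maxstep 0.11
[ 0.582 -0.074  0.134] j [ 0.67  1.22 -1.39  2.14  1.96  1.27 -0.16] err 0.0 0.0 maxstep 0.05
[ 0.582 -0.074  0.154] j [ 0.68  1.18 -1.41  2.13  1.92  1.26 -0.14] err 0.0 0.0 maxstep 0.02
[ 0.49  -0.06   0.154] j [ 0.67  1.19 -1.54  2.42  1.88  1.46 -0.4 ] err 4.1 0.7 maxstep 0.09
[ 0.47  -0.2    0.154] j [ 0.91  1.2  -1.53  2.38  1.87  1.52 -0.48] err 0.0 0.0 maxstep 0.03
[ 0.403 -0.29   0.12 ] j [ 1.13  1.3  -1.54  2.42  1.92  1.59 -0.45] err 6.0 1.0 maxstep 0.04
[ 0.403 -0.29   0.05 ] j [ 1.12  1.54 -1.54  2.42  2.08  1.75 -0.39] err 8.3 1.3 maxstep 0.06
```

```bash
python3 -m handwheel '[{"tx":-0.02,"ty":0.03,"tz":0.06,"rx":0,"ry":0,"rz":0},{"tx":-0.06,"ty":0.08,"tz":0.16,"rx":0,"ry":0,"rz":0},{"tx":-0.11,"ty":0.14,"tz":0.28,"rx":0,"ry":0,"rz":0},{"tx":-0.15,"ty":0.19,"tz":0.42,"rx":0,"ry":0,"rz":0},{"tx":-0.08,"ty":0.15,"tz":0.56,"rx":0,"ry":0,"rz":0.1},{"tx":0.02,"ty":0.1,"tz":0.7,"rx":0,"ry":0,"rz":0.25},{"tx":0.12,"ty":0.06,"tz":0.74,"rx":0,"ry":0,"rz":0.42},{"tx":0.22,"ty":0.06,"tz":0.74,"rx":0,"ry":0,"rz":0.6},{"tx":0.32,"ty":0.06,"tz":0.74,"rx":0,"ry":0,"rz":0.8},{"tx":0.32,"ty":0.06,"tz":0.74,"rx":0,"ry":0,"rz":0.98},{"tx":0.32,"ty":0.06,"tz":0.74,"rx":0,"ry":0,"rz":0.98},{"tx":0.32,"ty":0.06,"tz":0.74,"rx":0,"ry":0,"rz":0.98}]' 0.6; python3 m.py .595 .031 .134 33 -8
python3 - <<'E'
from h import *
w=get_calibration('wrist');g=grab_frame('wrist')[:,:,::-1]
T=get_calibration('top');f=grab_frame('top')[:,:,::-1]
c=np.load('w3.npy',allow_pickle=True).item();print('from w3',cast(c,[(286,255),(131,242)],.17).round(4))
A=cv2.resize(f[140:275,170:380],None,fx=2,fy=2,interpolation=cv2.INTER_CUBIC)
o=np.vstack([g[:330],np.zeros((270,560,3),np.uint8)]);o[330:600,:420]=A;cv2.imwrite('pics/w4.png',o)
print(proj(w,[[.595,.031,.17],[.582,-.074,.16]]).round(0));np.save('w4.npy',w,allow_pickle=True)
E
```

```text
time_s: 20.9
tcp_pos: [0.5293, 0.0397, 0.2342]
tool_rot: [0.282, 0.066, 0.957, -0.021]
contact_force: [-0.4, 0.2, 0.4]
grip_width: 0.0679
grip_force: 0.0
t 20.9 lean 32.9 leanyaw -8.2 yaz 82.0 tcp [0.5293 0.0397 0.2342] j [ 0.46  1.   -1.55  2.21  1.67  1.41 -0.38] w 0.0679 F [-0.4  0.2  0.4] 0.0
shift [ 0.263 -0.035 -0.401] turn [ 0.003 -0.004 -0.   ] rows_turn 0.0
from w3 [[0.6093 0.1391 0.17  ]
 [0.5941 0.0324 0.17  ]]
[[283. 251.]
 [140. 241.]]
```

View pics/w4.png

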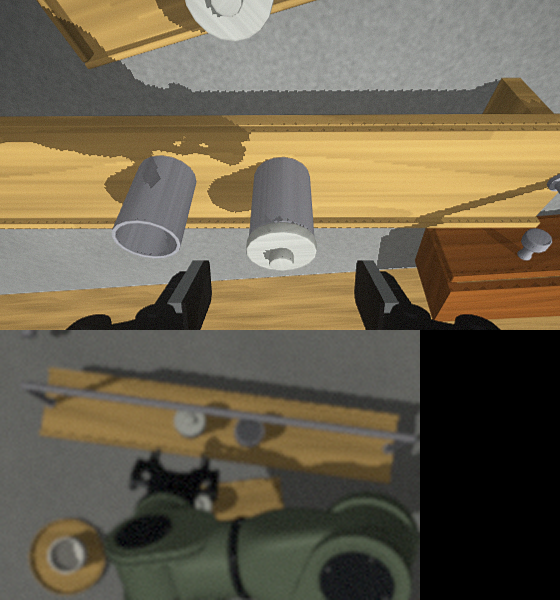

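```bash
python3 -m handwheel '[{"tx":0.05,"ty":-0.007,"tz":-0.08,"rx":0,"ry":0,"rz":0},{"tx":0.1,"ty":-0.014,"tz":-0.16,"rx":0,"ry":0,"rz":0},{"tx":0.15,"ty":-0.02,"tz":-0.24,"rx":0,"ry":0,"rz":0},{"tx":0.2,"ty":-0.025,"tz":-0.32,"rx":0,"ry":0,"rz":0},{"tx":0.26,"ty":-0.03,"tz":-0.4,"rx":0,"ry":0,"rz":0},{"tx":0.26,"ty":-0.03,"tz":-0.4,"rx":0,"ry":0,"rz":0},{"tx":0.26,"ty":-0.03,"tz":-0.4,"rx":0,"ry":0,"rz":0}]' 0.8; python3 -m handwheel '[{"tx":0,"ty":0,"tz":0,"rx":0,"ry":0,"rz":0},{"tx":0,"ty":0,"tz":0,"rx":0,"ry":0,"rz":0},{"tx":0,"ty":0,"tz":0,"rx":0,"ry":0,"rz":0},{"tx":0,"ty":0,"tz":0,"rx":0,"ry":0,"rz":0},{"tx":0,"ty":0,"tz":0,"rx":0,"ry":0,"rz":0},{"tx":0,"ty":0,"tz":0,"rx":0,"ry":0,"rz":0},{"tx":0,"ty":0,"tz":0,"rx":0,"ry":0,"rz":0},{"tx":0,"ty":0,"tz":0,"rx":0,"ry":0,"rz":0},{"tx":0,"ty":0,"tz":0,"rx":0,"ry":0,"rz":0}]' -0.1 40;  python3 m.py .49 .046 .154 33 -8
```

```text
time_s: 21.7
tcp_pos: [0.594, 0.034, 0.1344]
tool_rot: [0.282, 0.066, 0.957, -0.02]
contact_force: [-0.1, -0.1, 1.4]
grip_width: 0.0771
grip_force: 0.0
time_s: 22.6
tcp_pos: [0.5945, 0.0334, 0.1354]
tool_rot: [0.283, 0.066, 0.957, -0.02]
contact_force: [-5.6, -0.3, 8.9]
grip_width: 0.0489
grip_force: 41.7
t 22.6 lean 33.0 leanyaw -8.1 yaz 82.0 tcp [0.5945 0.0334 0.1354] j [ 0.43  1.23 -1.4   2.1   1.92  1.4  -0.31] w 0.0489 F [-5.6 -0.3  8.9] 41.7
shift [-0.418  0.05   0.074] turn [ 0.002 -0.001 -0.002] rows_turn 0.0
```

```bash
python3 -m handwheel '[{"tx":0,"ty":0,"tz":0.03,"rx":0,"ry":0,"rz":0},{"tx":0,"ty":0,"tz":0.06,"rx":0,"ry":0,"rz":0},{"tx":0,"ty":0,"tz":0.08,"rx":0,"ry":0,"rz":0},{"tx":-0.05,"ty":0.005,"tz":0.08,"rx":0,"ry":0,"rz":0},{"tx":-0.13,"ty":0.02,"tz":0.08,"rx":0,"ry":0,"rz":0},{"tx":-0.23,"ty":0.03,"tz":0.08,"rx":0,"ry":0,"rz":0},{"tx":-0.33,"ty":0.04,"tz":0.08,"rx":0,"ry":0,"rz":0},{"tx":-0.4,"ty":0.02,"tz":0.12,"rx":0,"ry":0,"rz":-0.1},{"tx":-0.42,"ty":-0.04,"tz":0.15,"rx":0,"ry":0,"rz":-0.25},{"tx":-0.43,"ty":-0.1,"tz":0.15,"rx":0,"ry":0,"rz":-0.4},{"tx":-0.44,"ty":-0.18,"tz":0.15,"rx":0,"ry":0,"rz":-0.55},{"tx":-0.46,"ty":-0.26,"tz":0.15,"rx":0,"ry":0,"rz":-0.7},{"tx":-0.48,"ty":-0.34,"tz":0.15,"rx":0,"ry":0,"rz":-0.85},{"tx":-0.5,"ty":-0.42,"tz":0.1,"rx":0,"ry":0,"rz":-0.93},{"tx":-0.53,"ty":-0.48,"tz":0.03,"rx":0,"ry":0,"rz":-0.93},{"tx":-0.56,"ty":-0.48,"tz":-0.05,"rx":0,"ry":0,"rz":-0.93},{"tx":-0.56,"ty":-0.48,"tz":-0.12,"rx":0,"ry":0,"rz":-0.93},{"tx":-0.56,"ty":-0.48,"tz":-0.12,"rx":0,"ry":0,"rz":-0.93},{"tx":-0.56,"ty":-0.48,"tz":-0.12,"rx":0,"ry":0,"rz":-0.93}]';  python3 m.py .453 -.087 .053 33 -50
```

```text
time_s: 24.5
tcp_pos: [0.4546, -0.0865, 0.1048]
tool_rot: [0.256, 0.404, 0.87, -0.12]
contact_force: [0.5, -0.0, -1.5]
grip_width: 0.049
grip_force: 41.8
t 24.5 lean 32.9 leanyaw -50.0 yaz 40.0 tcp [ 0.4546 -0.0865  0.1048] j [ 0.41  1.23 -1.31  2.41  1.7   1.69 -1.27] w 0.049 F [ 0.5 -0.  -1.5] 41.8
shift [-0.006 -0.002 -0.207] turn [-0.001 -0.004 -0.005] rows_turn 0.0
```

```bash
python3 -m handwheel '[{"tx":0,"ty":0,"tz":-0.07,"rx":0,"ry":0,"rz":0},{"tx":0,"ty":0,"tz":-0.14,"rx":0,"ry":0,"rz":0},{"tx":0,"ty":0,"tz":-0.18,"rx":0,"ry":0,"rz":0},{"tx":0,"ty":0,"tz":-0.2,"rx":0,"ry":0,"rz":0},{"tx":0,"ty":0,"tz":-0.21,"rx":0,"ry":0,"rz":0},{"tx":0,"ty":0,"tz":-0.216,"rx":0,"ry":0,"rz":0},{"tx":0,"ty":0,"tz":-0.218,"rx":0,"ry":0,"rz":0},{"tx":0,"ty":0,"tz":-0.218,"rx":0,"ry":0,"rz":0}]';  python3 m.py .453 -.087 .051 33 -50
```

```text
time_s: 25.3
tcp_pos: [0.4548, -0.0869, 0.0513]
tool_rot: [0.257, 0.403, 0.87, -0.12]
contact_force: [-13.6, 5.0, 27.8]
grip_width: 0.0493
grip_force: 45.0
t 25.3 lean 33.0 leanyaw -49.8 yaz 40.0 tcp [ 0.4548 -0.0869  0.0513] j [ 0.39  1.36 -1.23  2.42  1.82  1.75 -1.33] w 0.0493 F [-13.6   5.   27.8] 45.0
shift [-0.007 -0.001 -0.001] turn [ 0.001 -0.002 -0.006] rows_turn 0.0
```

```bash
python3 -m handwheel '[{"tx":0,"ty":0,"tz":0.002,"rx":0,"ry":0,"rz":0},{"tx":0,"ty":0,"tz":0.002,"rx":0,"ry":0,"rz":0},{"tx":0,"ty":0,"tz":0.002,"rx":0,"ry":0,"rz":0},{"tx":0,"ty":0,"tz":0.002,"rx":0,"ry":0,"rz":0},{"tx":0,"ty":0,"tz":0.002,"rx":0,"ry":0,"rz":0}]' 0.5
python3 - <<'E'
from sim import *
s=state();j=np.array(s['joint_positions']);x=np.array(s['tcp_pos']);T=R.from_matrix(rot(s['tool_rot']))
j,b=path(j,x,T,[V((.44,-.065,.1),-50,1,33),V((.45,-.06,.16),-50,1,33),V((.48,-.06,.23),-30,1,33),V((.519,-.065,.235),-8,1,33),V((.582,-.074,.134),-8,1,33)])
x=np.array((.582,-.074,.134));T=V(x,-8,1,33)[1]
for y in(-75,-60,30): print(y);path(j,x,T,[V((.582,-.074,.154),-8,1,33),V((.505,-.063,.154),-8,1,33),V((.48,-.2,.16),(y-8)/2,1,33),V((.403,-.29,.12),y,1,33),V((.403,-.29,.05),y,1,33)])
E
```

```text
time_s: 25.8
tcp_pos: [0.4545, -0.0867, 0.0502]
tool_rot: [0.256, 0.404, 0.87, -0.12]
contact_force: [-0.2, -0.0, 0.0]
grip_width: 0.064
grip_force: 0.0
[ 0.44  -0.065  0.1  ] j [ 0.37  1.38 -1.54  2.42  1.58  1.96 -1.33] err 5.0 0.9 maxstep 0.19
[ 0.45 -0.06  0.16] j [ 0.39  1.19 -1.54  2.38  1.5   1.82 -1.25] err 0.0 0.0 maxstep 0.05
[ 0.48 -0.06  0.23] j [ 0.56  0.96 -1.54  2.33  1.58  1.51 -0.73] err 0.0 0.0 maxstep 0.09
[ 0.519 -0.065  0.235] j [ 0.74  0.98 -1.54  2.25  1.72  1.24 -0.2 ] err 0.0 0.0 maxstep 0.09
[ 0.582 -0.074  0.134] j [ 0.67  1.22 -1.39  2.14  1.96  1.27 -0.16] err 0.0 0.0 maxstep 0.05
-75
[ 0.582 -0.074  0.154] j [ 0.68  1.18 -1.41  2.13  1.92  1.26 -0.14] err 0.0 0.0 maxstep 0.02
[ 0.505 -0.063  0.154] j [ 0.66  1.15 -1.45  2.39  1.93  1.37 -0.4 ] err 0.0 0.0 maxstep 0.07
[ 0.48 -0.2   0.16] j [ 0.81  1.12 -1.4   2.31  1.81  1.49 -0.68] err 0.0 0.0 maxstep 0.04
[ 0.403 -0.29   0.12 ] j [ 0.89  1.18 -1.3   2.29  1.71  1.63 -1.11] err 0.0 0.0 maxstep 0.06
[ 0.403 -0.29   0.05 ] j [ 0.86  1.34 -1.21  2.3   1.86  1.68 -1.19] err 0.0 0.0 maxstep 0.04
-60
[ 0.582 
[... 228 characters left out ...]
1.86  1.43 -0.56] err 0.0 0.0 maxstep 0.03
[ 0.403 -0.29   0.12 ] j [ 0.96  1.19 -1.33  2.39  1.84  1.59 -0.92] err 0.0 0.0 maxstep 0.06
[ 0.403 -0.29   0.05 ] j [ 0.93  1.36 -1.23  2.4   2.01  1.67 -0.99] err 0.0 0.0 maxstep 0.04
30
[ 0.582 -0.074  0.154] j [ 0.68  1.18 -1.41  2.13  1.92  1.26 -0.14] err 0.0 0.0 maxstep 0.02
[ 0.505 -0.063  0.154] j [ 0.66  1.15 -1.45  2.39  1.93  1.37 -0.4 ] err 0.0 0.0 maxstep 0.07
[ 0.48 -0.2   0.16] j [ 1.17  1.14 -1.4   2.23  1.85  0.83  0.5 ] err 0.0 0.0 maxstep 0.16
[ 0.403 -0.29   0.12 ] j [ 1.48  1.23 -1.33  2.06  1.34  0.63  1.61] err 0.0 0.0 maxstep 0.19
[ 0.403 -0.29   0.05 ] j [ 1.46  1.36 -1.25  2.07  1.57  0.61  1.5 ] err 0.0 0.0 maxstep 0.06
```

```bash
python3 -m handwheel '[{"tx":0,"ty":0,"tz":0.06,"rx":0,"ry":0,"rz":0},{"tx":0,"ty":0,"tz":0.16,"rx":0,"ry":0,"rz":0},{"tx":0,"ty":0,"tz":0.3,"rx":0,"ry":0,"rz":0},{"tx":0,"ty":0.03,"tz":0.44,"rx":0,"ry":0,"rz":0},{"tx":0.02,"ty":0.06,"tz":0.58,"rx":0,"ry":0,"rz":0.1},{"tx":0.06,"ty":0.09,"tz":0.7,"rx":0,"ry":0,"rz":0.25},{"tx":0.1,"ty":0.095,"tz":0.74,"rx":0,"ry":0,"rz":0.42},{"tx":0.15,"ty":0.095,"tz":0.74,"rx":0,"ry":0,"rz":0.6},{"tx":0.2,"ty":0.095,"tz":0.74,"rx":0,"ry":0,"rz":0.78},{"tx":0.25,"ty":0.095,"tz":0.74,"rx":0,"ry":0,"rz":0.93},{"tx":0.25,"ty":0.095,"tz":0.74,"rx":0,"ry":0,"rz":0.93},{"tx":0.25,"ty":0.095,"tz":0.74,"rx":0,"ry":0,"rz":0.93}]' 0.8; python3 m.py .581 -.072 .132 33 -8
python3 - <<'E'
from h import *
w=get_calibration('wrist');g=grab_frame('wrist')[:,:,::-1]
T=get_calibration('top');f=grab_frame('top')[:,:,::-1]
A=cv2.resize(f[140:275,170:380],None,fx=2,fy=2,interpolation=cv2.INTER_CUBIC)
o=np.vstack([g[:330],np.zeros((270,560,3),np.uint8)]);o[330:600,:420]=A;cv2.imwrite('pics/w5.png',o)
print(proj(w,[[.581,-.072,.16],[.4545,-.087,.086]]).round(0));np.save('w5.npy',w,allow_pickle=True)
E
```

```text
time_s: 27.0
tcp_pos: [0.5165, -0.0632, 0.2351]
tool_rot: [0.282, 0.068, 0.957, -0.021]
contact_force: [0.1, -0.3, -0.4]
grip_width: 0.0771
grip_force: 0.0
t 27.0 lean 32.8 leanyaw -8.3 yaz 82.0 tcp [ 0.5165 -0.0632  0.2351] j [ 0.74  0.97 -1.53  2.26  1.71  1.24 -0.21] w 0.0771 F [ 0.1 -0.3 -0.4] 0.0
shift [ 0.258 -0.035 -0.412] turn [ 0.001 -0.004  0.004] rows_turn 0.0
[[283. 238.]
 [228.  16.]]
```

View pics/w5.png

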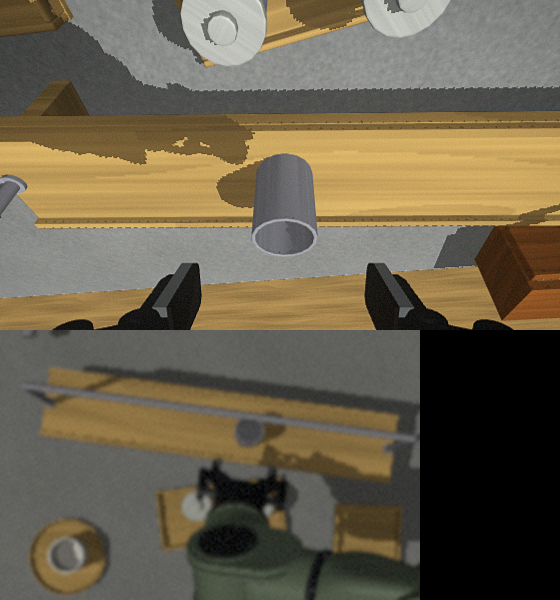

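```bash
python3 -m handwheel '[{"tx":0.05,"ty":-0.007,"tz":-0.08,"rx":0,"ry":0,"rz":0},{"tx":0.1,"ty":-0.014,"tz":-0.16,"rx":0,"ry":0,"rz":0},{"tx":0.15,"ty":-0.02,"tz":-0.24,"rx":0,"ry":0,"rz":0},{"tx":0.2,"ty":-0.025,"tz":-0.32,"rx":0,"ry":0,"rz":0},{"tx":0.26,"ty":-0.035,"tz":-0.41,"rx":0,"ry":0,"rz":0},{"tx":0.26,"ty":-0.035,"tz":-0.41,"rx":0,"ry":0,"rz":0},{"tx":0.26,"ty":-0.035,"tz":-0.41,"rx":0,"ry":0,"rz":0}]' 0.8; python3 -m handwheel '[{"tx":0,"ty":0,"tz":0,"rx":0,"ry":0,"rz":0},{"tx":0,"ty":0,"tz":0,"rx":0,"ry":0,"rz":0},{"tx":0,"ty":0,"tz":0,"rx":0,"ry":0,"rz":0},{"tx":0,"ty":0,"tz":0,"rx":0,"ry":0,"rz":0},{"tx":0,"ty":0,"tz":0,"rx":0,"ry":0,"rz":0},{"tx":0,"ty":0,"tz":0,"rx":0,"ry":0,"rz":0},{"tx":0,"ty":0,"tz":0,"rx":0,"ry":0,"rz":0},{"tx":0,"ty":0,"tz":0,"rx":0,"ry":0,"rz":0},{"tx":0,"ty":0,"tz":0,"rx":0,"ry":0,"rz":0}]' -0.1 35;  python3 m.py .403 -.29 .12 33 -75
```

```text
time_s: 27.8
tcp_pos: [0.5815, -0.0708, 0.133]
tool_rot: [0.282, 0.066, 0.957, -0.02]
contact_force: [0.6, 1.0, 0.0]
grip_width: 0.0769
grip_force: 0.0
time_s: 28.7
tcp_pos: [0.5819, -0.0716, 0.134]
tool_rot: [0.283, 0.066, 0.957, -0.021]
contact_force: [-5.5, 0.0, 9.3]
grip_width: 0.049
grip_force: 35.1
t 28.7 lean 33.0 leanyaw -8.1 yaz 82.0 tcp [ 0.5819 -0.0716  0.134 ] j [ 0.67  1.21 -1.38  2.14  1.96  1.27 -0.17] w 0.049 F [-5.5  0.   9.3] 35.1
shift [-0.716 -0.874 -0.056] turn [ 1.000e-03 -3.000e-03 -1.491e+00] rows_turn 7.8
```

```bash
python3 -m handwheel '[{"tx":0,"ty":0,"tz":0.03,"rx":0,"ry":0,"rz":0},{"tx":0,"ty":0,"tz":0.06,"rx":0,"ry":0,"rz":0},{"tx":0,"ty":0,"tz":0.08,"rx":0,"ry":0,"rz":0},{"tx":-0.05,"ty":0.005,"tz":0.08,"rx":0,"ry":0,"rz":0},{"tx":-0.13,"ty":0.02,"tz":0.08,"rx":0,"ry":0,"rz":0},{"tx":-0.22,"ty":0.03,"tz":0.08,"rx":0,"ry":0,"rz":0},{"tx":-0.31,"ty":0.04,"tz":0.1,"rx":0,"ry":0,"rz":0},{"tx":-0.38,"ty":0,"tz":0.13,"rx":0,"ry":0,"rz":-0.1},{"tx":-0.4,"ty":-0.08,"tz":0.15,"rx":0,"ry":0,"rz":-0.22},{"tx":-0.42,"ty":-0.16,"tz":0.15,"rx":0,"ry":0,"rz":-0.35},{"tx":-0.43,"ty":-0.25,"tz":0.15,"rx":0,"ry":0,"rz":-0.48},{"tx":-0.44,"ty":-0.34,"tz":0.15,"rx":0,"ry":0,"rz":-0.6},{"tx":-0.45,"ty":-0.43,"tz":0.15,"rx":0,"ry":0,"rz":-0.74},{"tx":-0.47,"ty":-0.52,"tz":0.15,"rx":0,"ry":0,"rz":-0.88},{"tx":-0.48,"ty":-0.6,"tz":0.13,"rx":0,"ry":0,"rz":-1},{"tx":-0.48,"ty":-0.6,"tz":0.13,"rx":0,"ry":0,"rz":-1},{"tx":-0.48,"ty":-0.6,"tz":0.13,"rx":0,"ry":0,"rz":-1}]';  python3 m.py .403 -.29 .11 33 -75
```

```text
time_s: 30.4
tcp_pos: [0.462, -0.2215, 0.1655]
tool_rot: [0.253, 0.427, 0.859, -0.127]
contact_force: [-0.0, 0.3, -0.2]
grip_width: 0.0495
grip_force: 36.7
t 30.4 lean 32.9 leanyaw -53.0 yaz 37.0 tcp [ 0.462  -0.2215  0.1655] j [ 0.81  1.09 -1.37  2.29  1.73  1.52 -0.83] w 0.0495 F [-0.   0.3 -0.2] 36.7
shift [-0.236 -0.274 -0.222] turn [-0.002 -0.003 -0.492] rows_turn 2.6
```

```bash
python3 -m handwheel '[{"tx":-0.05,"ty":-0.06,"tz":0,"rx":0,"ry":0,"rz":-0.1},{"tx":-0.12,"ty":-0.14,"tz":0,"rx":0,"ry":0,"rz":-0.22},{"tx":-0.19,"ty":-0.22,"tz":-0.04,"rx":0,"ry":0,"rz":-0.35},{"tx":-0.235,"ty":-0.275,"tz":-0.1,"rx":0,"ry":0,"rz":-0.49},{"tx":-0.235,"ty":-0.275,"tz":-0.18,"rx":0,"ry":0,"rz":-0.49},{"tx":-0.235,"ty":-0.275,"tz":-0.26,"rx":0,"ry":0,"rz":-0.49},{"tx":-0.235,"ty":-0.275,"tz":-0.34,"rx":0,"ry":0,"rz":-0.49},{"tx":-0.235,"ty":-0.275,"tz":-0.4,"rx":0,"ry":0,"rz":-0.49},{"tx":-0.235,"ty":-0.275,"tz":-0.43,"rx":0,"ry":0,"rz":-0.49},{"tx":-0.235,"ty":-0.275,"tz":-0.445,"rx":0,"ry":0,"rz":-0.49},{"tx":-0.235,"ty":-0.275,"tz":-0.445,"rx":0,"ry":0,"rz":-0.49}]';  python3 m.py .403 -.29 .05 33 -75
```

```text
time_s: 31.5
tcp_pos: [0.4033, -0.2903, 0.0542]
tool_rot: [0.224, 0.583, 0.761, -0.173]
contact_force: [-0.4, 0.5, -0.5]
grip_width: 0.0498
grip_force: 36.7
t 31.5 lean 32.8 leanyaw -75.1 yaz 15.0 tcp [ 0.4033 -0.2903  0.0542] j [ 0.85  1.32 -1.19  2.3   1.85  1.65 -1.19] w 0.0498 F [-0.4  0.5 -0.5] 36.7
shift [-0.001  0.001 -0.017] turn [-0.003 -0.003 -0.001] rows_turn 0.0
```

Contact is expected at z ≈ 0.050; lower 4 mm, release.

```bash
python3 -m handwheel '[{"tx":0,"ty":0,"tz":-0.008,"rx":0,"ry":0,"rz":0},{"tx":0,"ty":0,"tz":-0.014,"rx":0,"ry":0,"rz":0},{"tx":0,"ty":0,"tz":-0.018,"rx":0,"ry":0,"rz":0},{"tx":0,"ty":0,"tz":-0.018,"rx":0,"ry":0,"rz":0}]'; python3 -m handwheel '[{"tx":0,"ty":0,"tz":0,"rx":0,"ry":0,"rz":0},{"tx":0,"ty":0,"tz":0,"rx":0,"ry":0,"rz":0},{"tx":0,"ty":0,"tz":0,"rx":0,"ry":0,"rz":0},{"tx":0,"ty":0,"tz":0,"rx":0,"ry":0,"rz":0},{"tx":0,"ty":0,"tz":0,"rx":0,"ry":0,"rz":0}]' 0.45;  python3 -m handwheel '[{"tx":0,"ty":0.01,"tz":0.04,"rx":0,"ry":0,"rz":0},{"tx":-0.01,"ty":0.03,"tz":0.1,"rx":0,"ry":0,"rz":0},{"tx":-0.02,"ty":0.06,"tz":0.2,"rx":0,"ry":0,"rz":0},{"tx":-0.02,"ty":0.08,"tz":0.34,"rx":0,"ry":0,"rz":0},{"tx":-0.02,"ty":0.08,"tz":0.5,"rx":0,"ry":0,"rz":0},{"tx":-0.02,"ty":0.08,"tz":0.66,"rx":0,"ry":0,"rz":0},{"tx":-0.02,"ty":0.08,"tz":0.66,"rx":0,"ry":0,"rz":0},{"tx":-0.02,"ty":0.08,"tz":0.66,"rx":0,"ry":0,"rz":0}]'
python3 - <<'E'
from h import *
w=get_calibration('wrist');g=grab_frame('wrist')[:,:,::-1];f=grab_frame('side')[:,:,::-1]
cv2.imwrite('pics/end_side.png',f)
print(proj(w,[[.403,-.29,.076],[.403,-.29,.006]]).round(0))
# upright check of the open tin: grey pixels of the wrist view inside the bin region
hsv=cv2.cvtColor(g,cv2.COLOR_BGR2HSV);m=cv2.inRange(hsv,(90,10,40),(140,90,255))
n,l,st,ce=cv2.connectedComponentsWithStats(m)
for k in range(1,n):
    if st[k,4]>800: print(st[k],ce[k].round(0))
# side view: whitish lids & tins bounding boxes vs expected tops
S=get_calibration('side');P=[[.365,.25,.069],[.4495,.026,.086],[.4545,-.087,.086],[.403,-.29,.076]]
print(proj(S,P).round(0),[f[int(v),int(u)].tolist() for u,v in proj(S,P)])
h2=cv2.cvtColor(f,cv2.COLOR_BGR2HSV)
m=cv2.inRange(h2,(0,0,130),(180,45,255));m[:150]=0;n,l,st,ce=cv2.connectedComponentsWithStats(m)
for k in range(1,n):
    if st[k,4]>60: print('side white',st[k],ce[k].round(0))
E
```

```text
time_s: 31.9
tcp_pos: [0.4033, -0.2906, 0.05]
tool_rot: [0.224, 0.584, 0.761, -0.173]
contact_force: [-2.0, 1.3, 5.9]
grip_width: 0.0497
grip_force: 37.5
time_s: 32.4
tcp_pos: [0.4032, -0.2905, 0.0495]
tool_rot: [0.224, 0.584, 0.761, -0.173]
contact_force: [-0.6, -0.8, -0.0]
grip_width: 0.0619
grip_force: 0.0
time_s: 33.2
tcp_pos: [0.3981, -0.2706, 0.2155]
tool_rot: [0.225, 0.584, 0.761, -0.173]
contact_force: [-0.0, 0.3, -0.3]
grip_width: 0.062
grip_force: 0.0
[[281. 134.]
 [281.  86.]]
[ 251   64   64   97 2254] [281. 118.]
[ 432  198   82  152 2084] [472. 273.]
[[275. 285.]
 [287. 226.]
 [303. 208.]
 [343. 188.]] [[122, 129, 134], [118, 120, 120], [102, 102, 104], [62, 60, 59]]
side white [163 150  49  22  79] [186. 161.]
side white [314 150  17   8  76] [323. 154.]
side white [336 150  19   6  86] [346. 152.]
side white [358 150  37  13 334] [378. 155.]
side white [416 150   8  18  63] [419. 158.]
side white [295 204  16   8  82] [303. 208.]
side white [279 221  17   9 102] [287. 225.]
side white [261 277  27  30 350] [275. 288.]
side white [ 94 299  30  16 191] [109. 308.]
```

```bash
python3 -c "
from plant import *
print(sign_off())"
```

```text
the job is handed in; nothing more can be done
None
```

I handed in the job at about 33 s: both lidded tins stand in the long tray, the cup in the round tray and the open tin in the square bin; my last camera check found each where I had set it, but the judge's verdict was not shown.

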